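# Put the vee block away, break the locked lid stay and shut the tool chest

### The arm

A 7-joint arm with a two-finger parallel gripper is mounted at the origin on a cart in front of the work surface, level with it; the furniture and walls round the work are solid. World frame = base frame: x ahead of the robot, y to its left, z up, the work surface at z = 0. Lengths are in mm, angles in rad, forces in N, time in s.
With the tool pointing down it reaches from about 425 to 825 mm from the base axis. Payload 3.6 kg.
Tool frame: the origin (TCP) lies midway between the tips of the shut fingers; the grasp point (between the pads) lies manip.tcp_to_grasp behind it (manip.tcp_to_grasp is the distance from the TCP to the grasp point, in mm); z points along the fingers, y is the direction in which the jaws open and shut (so a half turn about z gives the same grasp; the last joint's range is limited). The gripper opens to 85 mm and grips with 20 to 120 N. Pads are 22 mm wide; open, the fingers measure 114 mm over their backs; the gripper's body (76 mm by 85 mm) begins 54 mm behind the grasp point. The pads swing forward as they close: fully open they stand 13 mm farther back than shut.
Start: joints at [-1.284, 0.615, -0.013, 1.423, 0.008, 1.103, -0.04], TCP at [200.605, 618.24, 231.297] pointing down, gripper open.
Joint ranges: [-3.12, 3.12], [-0.3, 2.06], [-1.34, 1.32], [0.26, 2.42], [-1.36, 4.5], [0.01, 1.98], [-2.84, 2.84]. Speed limits (rad/s): [2.79, 2.79, 3.14, 3.14, 3.14, 3.14, 3.14].

### API

Orientations are given as [roll, pitch, yaw] about the fixed x, y, z axes, in that order (R = Rz(yaw) Ry(pitch) Rx(roll)).
In Python, from plant import manip gives the robot as it stands.
- The arm moves only by the shell command python3 -m inch 'ROWS' [FORCE]. ROWS is text: rows parted by semicolons, each of 5 numbers parted by spaces: the closure in counts, from 0 (fully open) to 255 (shut), then the shift along the tool's x, y, z in cm, then the turn about the tool's z in rad. In form: fingers tx ty tz yaw; .... A call has 1 to 20 rows; each row is the pose to reach, as a shift and turn from the pose commanded when the call began, along the tool's axes at that moment; what a row does not reach only later rows make up. A row lasts 1/12 s, in which the tool goes at most 41.7 mm and 7.16 degrees, less where a joint would pass 70% of its speed; a pose out of reach is approached as far as the arm can. A call with a gripper value outside its range is refused whole. The fingers move at their own pace and stop on an object; FORCE is the grip in N (left out, the last holds). Time passes only in rows, so rows that repeat a pose let the fingers close. It gives the time, the measured TCP pose, the force and the opening at its end, in the units of the state.
- manip.state(): the state, without advancing time (a new reading comes with each control period).
- manip.capture(name): name is "scene" or "top" or "wrist"; returns a dict with "frame" (420x560x3 uint8, blue, green, red), "fovy" (degrees; the focal length in pixels is half the picture's height over the tangent of half this angle, whatever the lens; pixels are square), "cx", "cy" (the principal point, pixels), "k1" (the pictures are not rectified: a ray, as slopes to the right and down, at radius r is drawn at 1 + k1 r^2 times it, then the intrinsics apply), "T" (4x4, takes a point from camera to world coordinates). Camera axes: x right, y up, looking along -z (the intrinsics and any distortion apply to the point x, -y, -z); pixel columns grow to the right and rows downward; lengths in mm; the calibration is good to about 2 mm. A picture is of the moment at which its call begins. There is no depth.
- manip.hand_in(): hands the job in, once; it reports no verdict.
Trained networks look in a picture, given as the dict that the camera call returned (one of the last four; its "shot" number tells which), for a name from the list of things; names that differ only in an ending like _2 or _b are one class to them, and where a whole thing is asked for, a point or a joint stands for the part that bears it (a point fixed in the world has none). Each returns a list of dicts, best first, with "confidence" (0 to 1); they miss things now and then, are a little off and sometimes report something else, mostly with a low value. They report only what shows in the picture. A call takes as long as a camera call. They do not tell look-alikes from the thing itself.
- manip.find_in(picture, thing): "extent" ([left, top, right, bottom] in pixels, round what is visible of it).
- manip.outline_of(picture, thing): "mask" (420x560 bool, what is visible of it) and "extent" ([left, top, right, bottom] in pixels, round what is visible of it).
The state is a dict: "time_s": time; "qpos": joint angles; "joint_velocities": joint speeds; "joint_efforts": joint torques, N m; "ee_pos": TCP position; "orientation": TCP orientation; "force": force on the tool from outside, world axes, zero at the start; "ft_torque": the same for the moment, N m; "width": finger opening in mm.
Only numpy, scipy, OpenCV 4.12 (cv2) and the standard library are available. Lean on these libraries where they do the work, as an engineer would, in place of code of your own. Each camera call takes 0.05 s, during which the arm holds its last target.

### The job

Put the steel vee block away, vee upward, in the till at the front right of the green tool chest and let go of it. Then unlock the lid by pressing the red thumb tab at the knee of its folding stay until the stay breaks past straight, while the lid still stands up. Finally lower the lid gently until it is fully shut, without letting it drop and without forcing the stay, and leave the other things on the bench where they lie.

Things in the scene. Friction and masses are not known exactly. Their poses are not given: they have to be found in the camera images.
- chest: Green sheet-steel tool chest fixed to the bench, 220 (x) x 300 (y) x 95 mm high to the rim, walls 4 mm. Origin: centre of its underside, on the bench top; x points from its front to the hinge (away from the robot), y to its left, z up. A plywood partition runs front to back at y = -19 mm; the strip along the left wall is left free for the stay to fold into.
- till (a point): Centre of the rubber-lined floor of the till, the chest's raised front right bay: 106 (x) x 122 mm (y) clear, its floor 45 mm above the bench and 50 mm below the rim, walled by the chest's front and right sides and by plywood 33 mm above the till floor. Axes as the chest's. The lid and its handle overhang it from behind.
- vee_block: Ground steel vee block, 50 x 50 x 40 mm, 0.45 kg, loose on the bench, vee upward. Origin: centre of its underside; the vee runs along its x, so the plain full faces to grip are those at y = +-25 mm.
- vee_block_center (a point): Centre of the vee block, half-way up (20 mm above its underside); its axes.
- lid (a joint): Lid angle in rad: 0 shut (lid resting on the rim), 1.152 (66 degrees) as found, leaning forward over the rear of the chest. Lid 0.9 kg, reaching 225 mm from its hinge. With the stay broken, stiff pivots hold it only while it stands steeply, above about 0.9 rad; lower down it drops unless held.
- lid_hinge (a point): Middle of the lid's hinge line, on the chest's far rim, 96 mm above the bench; axes of the lid. The hinge line runs along the chest's y.
- lid_handle (a point): Middle of the steel bar handle on the lid's front edge: a round bar 12 mm thick and 110 mm long between its posts, parallel to the hinge, 266 mm out from the hinge line, 3 mm below the hinge when shut; its centre 41 mm in front of the lid's edge. Lid as found, it stands 338 mm above the bench and 111 mm in front of the hinge; lid shut, 93 mm above the bench, in front of the chest.
- stay_lower: Lower link of the folding lid stay inside the chest's left wall, with the thumb tab on it. The stay is two flat steel links of 84 mm; the lower pivots on the wall at chest x = -70, z = 76 mm (this body's origin, at chest y = 0; its x points to the knee), the upper on the lid. Its knee folds toward the hinge and down.
- stay_tab (a point): Middle of the upper face of the red ribbed thumb tab at the stay's knee: 26 mm along the stay, 22 mm wide, at chest y = +127 mm, about 50 mm above the rim when locked. Its z points out of the face: press against z, about 50 degrees below level toward the hinge. About 6 N drive the knee through straight (some 9 mm); then it gives more easily; stop within 35 mm, as pressing on lowers the lid.
- stay_knee (a joint): Bend of the stay's knee in rad: -0.2 locked, 8 mm past the straight line against a stop, so that the lid cannot come down; 0 straight (dead centre), positive when broken; it grows to 2.14 as the lid comes down shut. Pushing the lid back up straightens it again.
- pine_block: loose planed pine block, 58 x 128 x 45 mm; a bystander to leave alone. Origin: centre of its underside.
- try_square: loose try square, dark stock and steel blade, 102 x 170 x 20 mm; a bystander to leave alone. Origin: centre of its underside.
- flat_file: loose flat file with ash handle, 25 x 330 x 25 mm; a bystander to leave alone. Origin: centre of its underside.
- wrench_17: loose combination spanner, 36 x 221 x 8 mm; a bystander to leave alone. Origin: centre of its underside.
- marker: loose marker pen, 18 x 125 x 18 mm; a bystander to leave alone. Origin: centre of its underside.
- driver_2: loose yellow screwdriver, 28 x 176 x 33 mm; a bystander to leave alone. Origin: centre of its underside.
Mind the look-alikes: they are no part of the job. Of the things like the vee_block, leave any that is yellow; of the rest the larger one is meant.

How it is judged:
By the outcome, as a careful person would: the job done as asked, in the order asked, and still so for the second after the job is handed in, with the robot touching nothing.
It also fails if it takes over 72 s, if anything falls off the work surface, if the arm or the gripper's body presses on something with over 40 N, if the wrist force passes 120 N, or if a joint passes its speed limit or range.

## Working session

There is one attempt and no reset: what is moved stays moved. The work goes in short steps, Python scripts to look and compute and a shell command to move; the robot and the scene stay as the last step left them, time stands still between calls to the robot, and variables do not carry over. Pictures are saved under pics/ and viewed, and the job is handed in when it is done.

```bash
mkdir -p pics; ls
cat > h.py <<'E'
import numpy as np, cv2
from plant import manip
from scipy.spatial.transform import Rotation as Rn
def cam(p):
    H,W=p["frame"].shape[:2]; f=H/2/np.tan(np.radians(p["fovy"])/2)
    return f,p["cx"],p["cy"],p["k1"],np.array(p["T"])
def proj(p,X):
    f,cx,cy,k,T=cam(p); X=np.atleast_2d(X)
    c=(X-T[:3,3])@T[:3,:3]; s=np.c_[c[:,0],-c[:,1]]/(-c[:,2:3]); r2=(s**2).sum(1,keepdims=True)
    return s*(1+k*r2)*f+[cx,cy]
def ray(p,u,v):
    f,cx,cy,k,T=cam(p); d=np.array([(u-cx)/f,(v-cy)/f]); s=d.copy()
    for _ in range(20): s=d/(1+k*(s@s))
    w=T[:3,:3]@np.array([s[0],-s[1],-1]); return T[:3,3],w/np.linalg.norm(w)
def atz(p,u,v,z):
    o,d=ray(p,u,v); return o+d*(z-o[2])/d[2]
def tri(obs):
    A=np.zeros((3,3));b=np.zeros(3)
    for p,u,v in obs:
        o,d=ray(p,u,v); M=np.eye(3)-np.outer(d,d); A+=M; b+=M@o
    return np.linalg.solve(A,b)
def R(): 
    s=manip.state(); return Rn.from_euler('xyz',s["orientation"]).as_matrix()
def st():
    s=manip.state(); print({k:np.round(s[k],3).tolist() for k in s})
def save(p,n): cv2.imwrite(f"pics/{n}.png",p["frame"])
E
python3 - <<'E'
from h import *
import pickle
st(); print(manip.tcp_to_grasp)
for n in ["scene","top","wrist"]:
    p=manip.capture(n); save(p,n+"0"); pickle.dump(p,open(n+"0.pkl","wb"))
    print(n,p["fovy"],p["k1"],np.round(p["T"],2).tolist())
    for t in ["chest","vee_block","lid","lid_handle","stay_lower","stay_tab"]:
        for r in manip.find_in(p,t): print(n,t,round(r["confidence"],2),np.round(r["extent"]))
E
```

```text
pics
{'time_s': 0.0, 'qpos': [-1.283, 0.616, -0.013, 1.425, 0.008, 1.103, -0.04], 'joint_velocities': [-0.0, 0.001, 0.0, -0.002, -0.002, 0.0, -0.002], 'joint_efforts': [-0.001, -46.921, 0.259, -17.104, 0.01, 0.01, -0.0], 'ee_pos': [200.389, 617.529, 230.141], 'orientation': [-3.139, 0.0, 2.828], 'force': [0.281, 0.141, 0.659], 'ft_torque': [-0.056, 0.005, -0.019], 'width': 85.202}
18.700000000000003
scene 44.07726522953813 -0.12248430701453994 [[0.69, 0.48, -0.55, -458.52], [-0.73, 0.43, -0.53, -913.75], [-0.02, 0.77, 0.64, 1409.93], [0.0, 0.0, 0.0, 1.0]]
scene chest 0.66 [240. 165. 338. 274.]
scene vee_block 0.81 [350. 300. 371. 318.]
scene vee_block 0.65 [305. 284. 321. 304.]
scene lid 0.71 [253. 166. 336. 224.]
scene lid_handle 0.97 [254. 166. 338. 224.]
scene stay_lower 0.49 [320. 327. 333. 379.]
scene stay_tab 0.41 [248. 185. 266. 223.]
scene stay_tab 0.22 [350. 299. 369. 319.]
top 46.39684055939172 0.04355074540525874 [[0.27, 0.85, -0.46, -120.59], [-0.96, 0.23, -0.14, -173.68], [-0.01, 0.48, 0.88, 1567.49], [0.0, 0.0, 0.0, 1.0]]
top chest 0.72 [228. 164. 326. 253.]
top vee_block 0.75 [382. 264. 400. 286.]
top vee_block 0.73 [367. 299. 404. 367.]
top vee_block 0.65 [332. 265. 348. 282.]
top lid 0.64 [230. 164. 326. 183.]
top lid 0.33 [365. 303. 404. 367.]
top lid_handle 0.68 [226. 167. 328. 182.]
top stay_lower 0.43 [234. 179. 243. 225.]
top stay_tab 0.62 [233. 200. 240. 228.]
wrist 65.25771809536334 -0.011225945466742989 [[0.31, -0.91, -0.27, 131.95], [0.95, 0.3, 0.09, 640.47], [-0.0, -0.28, 0.96, 373.72], [0.0, 0.0, 0.0, 1.0]]
```

View pics/scene0.png

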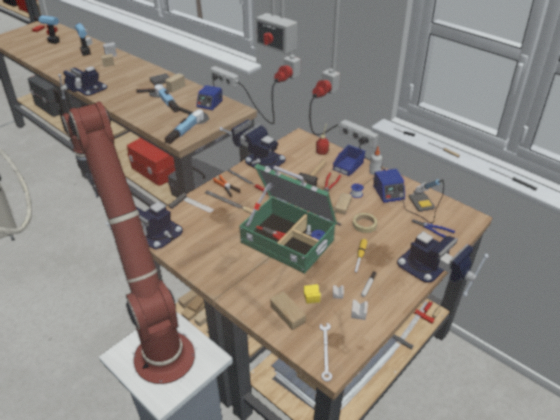

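View pics/top0.png

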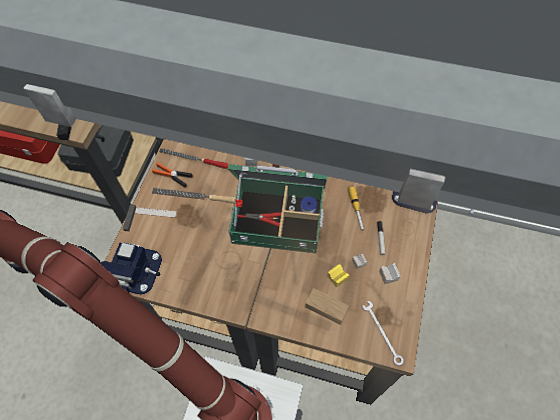

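Run:
```python
import pickle,cv2
a=pickle.load(open("scene0.pkl","rb"))["frame"];b=pickle.load(open("top0.pkl","rb"))["frame"]
cv2.imwrite("pics/s0z.png",cv2.resize(a[150:350,225:425],(600,600),interpolation=cv2.INTER_CUBIC))
cv2.imwrite("pics/t0z.png",cv2.resize(b[150:300,215:415],(800,600),interpolation=cv2.INTER_CUBIC))
```

```text
(no output)
```

View pics/s0z.png

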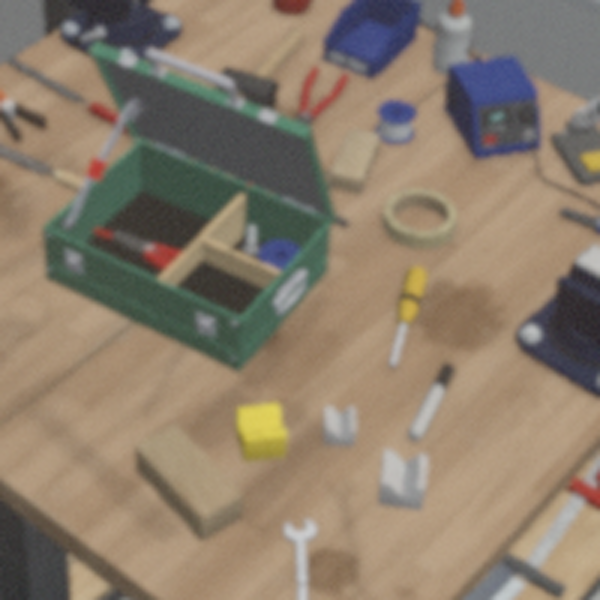

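View pics/t0z.png

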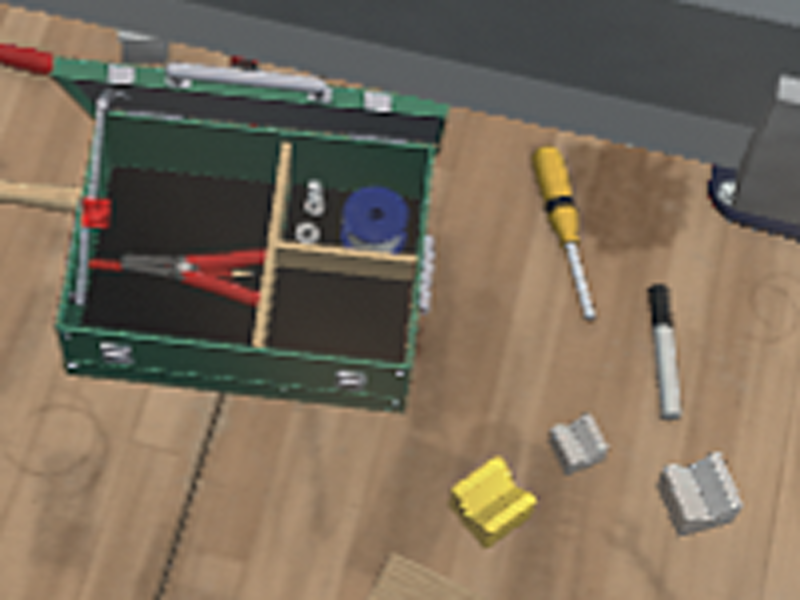

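```bash
cat >> h.py <<'E'
import pickle
from scipy.optimize import least_squares
def ld(n): return pickle.load(open(n+".pkl","rb"))
E
python3 - <<'E'
from h import *
s=ld("scene0");t=ld("top0")
T=lambda u,v:(t,215+u/4,150+v/4); S=lambda u,v:(s,225+u/3,150+v/3)
obs=[(T(62,326),(-110,150,95)),(T(412,366),(-110,-150,95)),(T(433,148),(110,-150,95)),(S(46,232),(-110,150,95)),(S(242,326),(-110,-150,95)),(S(328,220),(110,-150,95)),(S(240,366),(-110,-150,0)),(T(404,411),(-110,-150,0)),(T(68,372),(-110,150,0))]
def W(q,X):
    c,n=np.cos(q[2]),np.sin(q[2]); X=np.array(X); return np.array([q[0]+c*X[0]-n*X[1],q[1]+n*X[0]+c*X[1],X[2]])
def res(q): return np.concatenate([proj(o[0],W(q,X))[0]-o[1:] for o,X in obs])
r=least_squares(res,[600,0,0],x_scale=[100,100,1]); print(r.x,r.fun.round(1))
q=r.x
print("till",W(q,(-53,-83,45)),"handle",W(q,(110-111,0,338)),"hinge",W(q,(110,0,96)))
for X in [(-53,-83,45),(-1,0,338),(110,0,96)]: print(proj(t,W(q,X)),proj(s,W(q,X)))
print("vee top", atz(t,391,275,20), atz(s,360.5,309,20))
print("small", atz(t,360,260,15))
E
```

```text
[6.70264188e+02 6.38741965e+01 1.44112580e-01] [-1.3  0.4  0.3  0.4  0.6 -1.1 -1.2 -2.1  0.3 -2.4  1.7 -0.7  0.1  2.5
  0.6  0.8 -0.2  1. ]
till [629.73358382 -25.87696008  45.        ] handle [669.27455436  63.73058228 338.        ] hinge [779.12389969  79.67176574  96.        ]
[[299.59261367 231.13795195]] [[298.29072034 249.79703397]]
[[276.75956258 169.11777208]] [[288.26425993 172.46289318]]
[[281.64047191 181.3614909 ]] [[302.88432879 208.54545559]]
vee top [ 563.81753889 -359.37670128   20.        ] [ 572.2176141  -356.18953035   20.        ]
small [ 592.16420099 -249.56750787   15.        ]
```

```bash
cat >> h.py <<'E'
def go(tgt,yaw=None,grasp=False):
    """print tool shift (cm) and turn from current pose for TCP targets (list), tool keeps orientation apart from z-turn"""
    s=manip.state(); M=Rn.from_euler('xyz',s["orientation"]).as_matrix(); o=np.array(s["ee_pos"])
    for g in np.atleast_2d(tgt): 
        d=M.T@(np.array(g,float)-o)/10; print("shift cm",d.round(2),"dist",np.linalg.norm(d).round(2))
    if yaw is not None:
        a=-(yaw-s["orientation"][2]); a=(a+np.pi)%(2*np.pi)-np.pi; print("turn",round(a,3))
E
python3 - <<'E'
from h import *
go([[250,480,290],[470,200,290],[490,0,290],[500,-250,270],[545,-340,250]],1.0)
E
```

```text
shift cm [ -8.96 -11.62  -5.87] dist 15.81
shift cm [-38.53 -31.47  -5.87] dist 50.09
shift cm [-46.61 -49.88  -5.87] dist 68.51
shift cm [-55.27 -73.35  -3.87] dist 91.92
shift cm [-62.33 -80.52  -1.86] dist 101.84
turn 1.828
```

```bash
python3 -m inch '0 -9 -11.6 -5.9 0.2; 0 -9 -11.6 -5.9 0.3; 0 -9 -11.6 -5.9 0.4; 0 -9 -11.6 -5.9 0.5; 0 -38.5 -31.5 -5.9 0.6; 0 -38.5 -31.5 -5.9 0.7; 0 -38.5 -31.5 -5.9 0.8; 0 -38.5 -31.5 -5.9 0.9; 0 -38.5 -31.5 -5.9 1.0; 0 -38.5 -31.5 -5.9 1.1; 0 -38.5 -31.5 -5.9 1.2; 0 -38.5 -31.5 -5.9 1.3; 0 -38.5 -31.5 -5.9 1.4; 0 -46.6 -49.9 -5.9 1.5; 0 -46.6 -49.9 -5.9 1.6; 0 -46.6 -49.9 -5.9 1.7; 0 -46.6 -49.9 -5.9 1.8; 0 -46.6 -49.9 -5.9 1.8; 0 -46.6 -49.9 -5.9 1.8; 0 -46.6 -49.9 -5.9 1.8' 60
python3 - <<'E'
from h import *
go([[500,-250,270],[545,-340,250]],1.0)
p=manip.capture("scene"); save(p,"scene1")
for t in ["stay_tab","lid_handle"]: print(manip.find_in(p,t))
E
```

```text
time_s: 2.72
ee_pos: [489.9, -2.7, 290.7]
orientation: [3.141, -0.0, 1.022]
force: [-0.6, 0.3, -0.2]
width: 85.8
shift cm [-20.57  13.76   2.08] dist 24.83
shift cm [-25.9   22.29   4.09] dist 34.42
turn 0.022
[{'extent': [248.0, 204.1, 258.5, 224.9], 'confidence': 0.42}]
[{'extent': [278.0, 173.1, 334.2, 223.1], 'confidence': 0.88}, {'extent': [245.4, 204.5, 259.5, 229.3], 'confidence': 0.29}]
```

View pics/scene1.png

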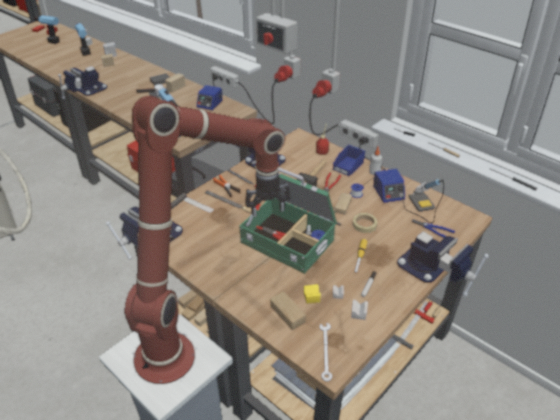

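```bash
python3 -m inch '0 -20.6 13.8 2.1 0; 0 -20.6 13.8 2.1 0; 0 -20.6 13.8 2.1 0; 0 -20.6 13.8 2.1 0; 0 -20.6 13.8 2.1 0; 0 -25.9 22.3 4.1 0; 0 -25.9 22.3 4.1 0; 0 -25.9 22.3 4.1 0; 0 -25.9 22.3 4.1 0; 0 -25.9 22.3 4.1 0'
python3 - <<'E'
from h import *
p=manip.capture("wrist"); save(p,"w1"); pickle.dump(p,open("w1.pkl","wb"))
for r in manip.find_in(p,"vee_block"): print(r)
t=manip.capture("top"); pickle.dump(t,open("t1.pkl","wb"));
E
```

```text
time_s: 3.7
ee_pos: [547.1, -339.9, 247.2]
orientation: [-3.14, 0.003, 1.026]
force: [0.2, -0.4, -0.7]
width: 85.5
{'extent': [144.4, 39.0, 209.3, 99.2], 'confidence': 0.98}
{'extent': [275.5, 147.0, 335.7, 212.5], 'confidence': 0.89}
{'extent': [247.2, 62.3, 289.1, 107.0], 'confidence': 0.6}
```

View pics/w1.png

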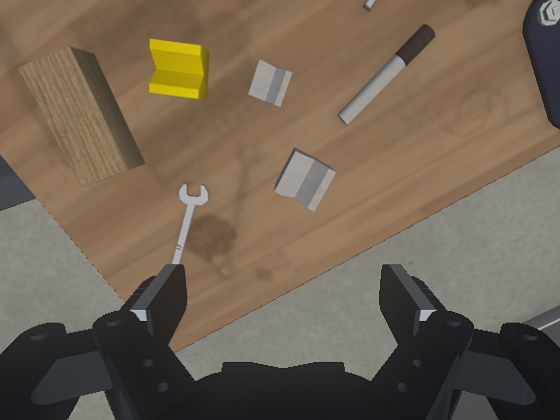

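Run:
```python
import cv2
a=cv2.imread("pics/w1.png"); cv2.imwrite("pics/w1z.png",cv2.resize(a[130:230,250:360],None,fx=5.4,fy=5.4,interpolation=cv2.INTER_CUBIC))
```

```text
(no output)
```

View pics/w1z.png

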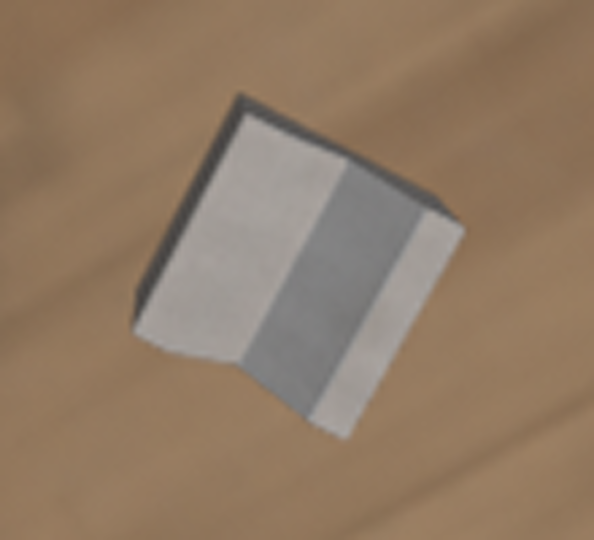

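Run:
```python
from h import *
p=ld("w1"); Z=lambda u,v:(250+u/5.4,130+v/5.4)
C=np.array([atz(p,*Z(*c),40)[:2] for c in [(247,113),(464,230),(347,440),(135,330)]]); print(C.round(1))
print("center",C.mean(0)); 
for i in range(4): d=C[(i+1)%4]-C[i]; print(np.linalg.norm(d).round(1),np.arctan2(d[1],d[0]).round(3))
a=atz(p,*Z(347,160),40)[:2];b=atz(p,*Z(243,360),30)[:2]; d=b-a;print("vee dir",np.arctan2(d[1],d[0]))
```

```text
[[ 575.4 -318.5]
 [ 600.6 -360.8]
 [ 559.1 -386.7]
 [ 533.9 -344.2]]
center [ 567.26258138 -352.56947932]
49.2 -1.033
49.0 -2.584
49.3 2.106
48.8 0.555
vee dir -2.5435122393771237
```

Run:
```python
from h import *
st(); go([[567,-352.6,110],[567,-352.6,8]],-2.584)
```

```text
{'time_s': 3.85, 'qpos': [0.203, 0.64, 0.566, 1.434, -0.357, 1.172, 0.279], 'joint_velocities': [-0.017, -0.019, 0.0, 0.007, 0.002, -0.003, 0.001], 'joint_efforts': [1.108, -44.34, 6.823, -16.558, 0.068, -0.034, -0.001], 'ee_pos': [548.039, -334.489, 248.896], 'orientation': [-3.14, -0.002, 1.031], 'force': [0.441, 0.885, 1.241], 'ft_torque': [-0.006, 0.012, 0.012], 'width': 85.391}
shift cm [-0.61  2.58 13.88] dist 14.13
shift cm [-0.63  2.59 24.08] dist 24.23
turn -2.668
```

```bash
python3 -m inch '0 -0.6 2.6 3 -0.12; 0 -0.6 2.6 5 -0.24; 0 -0.6 2.6 8 -0.36; 0 -0.6 2.6 10 -0.48; 0 -0.6 2.6 13.9 -0.6; 0 -0.6 2.6 13.9 -0.84; 0 -0.6 2.6 13.9 -2.67; 0 -0.6 2.6 13.9 -2.67; 0 -0.6 2.6 13.9 -2.67; 0 -0.6 2.6 13.9 -2.67; 0 -0.6 2.6 13.9 -2.67; 0 -0.6 2.6 13.9 -2.67; 0 -0.6 2.6 13.9 -2.67; 0 -0.6 2.6 13.9 -2.67; 0 -0.6 2.6 13.9 -2.67; 0 -0.6 2.6 13.9 -2.67; 0 -0.6 2.6 13.9 -2.67; 0 -0.6 2.6 13.9 -2.67; 0 -0.6 2.6 13.9 -2.67; 0 -0.6 2.6 13.9 -2.67'
python3 -m inch '0 0 0 0 -0.3; 0 0 0 0 -0.3; 0 0 0 0 -0.3'
```

```text
time_s: 5.52
ee_pos: [567.3, -352.9, 111.5]
orientation: [-3.141, 0.001, -2.77]
force: [-0.4, 0.4, 0.9]
width: 85.1
time_s: 5.77
ee_pos: [567.2, -353.1, 111.5]
orientation: [-3.141, 0.001, -2.471]
force: [-0.4, 0.1, -0.2]
width: 85.4
```

```bash
python3 -m inch '0 0 0 0 0.11; 0 0 0 0 0.11; 0 0 0 0 0.11'
python3 - <<'E'
from h import *
p=manip.capture("wrist"); save(p,"w2"); pickle.dump(p,open("w2.pkl","wb"))
st()
cv2.imwrite("pics/w2z.png",p["frame"])
E
```

```text
time_s: 6.02
ee_pos: [567.1, -353.6, 111.3]
orientation: [-3.141, 0.0, -2.585]
force: [-0.1, -0.1, 0.3]
width: 85.4
{'time_s': 6.067, 'qpos': [0.649, 0.773, -0.224, 1.491, 0.199, 0.9, 2.49], 'joint_velocities': [0.009, 0.006, 0.003, -0.004, 0.001, -0.0, -0.001], 'joint_efforts': [-0.027, -50.58, -2.469, -14.731, 0.004, 0.001, -0.01], 'ee_pos': [566.939, -354.026, 111.07], 'orientation': [-3.141, 0.0, -2.585], 'force': [0.57, -1.098, 0.152], 'ft_torque': [0.025, 0.003, -0.043], 'width': 85.342}
```

View pics/w2.png

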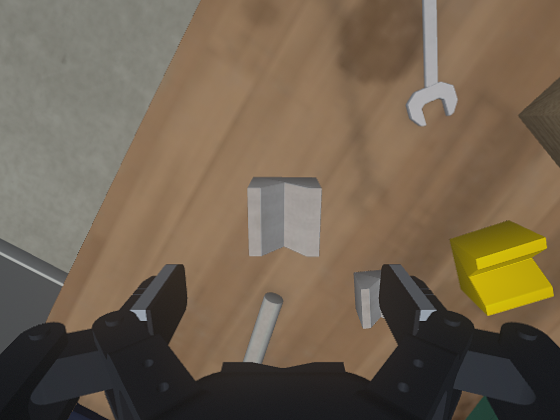

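Run:
```python
from h import *
p=ld("w2")
C=np.array([atz(p,*c,40)[:2] for c in [(248.5,187.5),(321,187.5),(319.5,257),(249.5,256.5)]]); print(C.round(1),C.mean(0))
for i in range(4): d=C[(i+1)%4]-C[i]; print(np.linalg.norm(d).round(1),np.arctan2(d[1],d[0]).round(3))
c=C.mean(0); go([[c[0],c[1],8]],-2.584)
```

```text
[[ 557.9 -385.7]
 [ 532.4 -344.7]
 [ 574.8 -317.6]
 [ 600.7 -359.9]] [ 566.47795097 -351.96192162]
48.3 2.128
50.3 0.569
49.6 -1.021
50.0 -2.6
shift cm [-0.07  0.21 10.31] dist 10.31
turn -0.001
```

```bash
python3 -m inch '0 -0.1 0.2 3 0.01; 0 -0.1 0.2 6 0.01; 0 -0.1 0.2 8.5 0.01; 0 -0.1 0.2 10.3 0.01; 0 -0.1 0.2 10.3 0.01; 0 -0.1 0.2 10.3 0.01; 160 -0.1 0.2 10.3 0.01; 160 -0.1 0.2 10.3 0.01; 160 -0.1 0.2 10.3 0.01; 160 -0.1 0.2 10.3 0.01; 160 -0.1 0.2 10.3 0.01; 160 -0.1 0.2 10.3 0.01' 60
python3 - <<'E'
from h import *
st()
E
```

```text
time_s: 7.07
ee_pos: [567.1, -353.9, 9.4]
orientation: [-3.139, 0.002, -2.6]
force: [-0.2, 1.1, 6.3]
width: 49.0
{'time_s': 7.067, 'qpos': [0.632, 0.9, -0.191, 1.549, 0.23, 0.712, 2.449], 'joint_velocities': [0.001, 0.0, -0.001, -0.001, -0.001, 0.0, -0.001], 'joint_efforts': [0.228, -48.659, -1.833, -11.384, 0.12, -0.327, -0.002], 'ee_pos': [567.087, -353.897, 9.384], 'orientation': [-3.139, 0.002, -2.6], 'force': [-0.189, 1.052, 6.269], 'ft_torque': [0.222, 0.175, 0.016], 'width': 49.018}
```

```bash
python3 -m inch '160 0 0 -2 0; 160 0 0 -5 0; 160 0 0 -9 0; 160 0 0 -13 0; 160 0 0 -17 0; 160 0 0 -21 0; 160 0 0 -21 0'
python3 - <<'E'
from h import *
st(); go([[530,-180,230],[520,-60,230]],-2.997)
E
```

```text
time_s: 7.65
ee_pos: [570.2, -355.7, 227.1]
orientation: [-3.126, 0.009, -2.601]
force: [2.3, -1.3, -1.7]
width: 49.0
{'time_s': 7.65, 'qpos': [0.657, 0.656, -0.243, 1.37, 0.165, 1.117, 2.505], 'joint_velocities': [-0.003, 0.065, 0.011, 0.093, 0.01, -0.107, -0.01], 'joint_efforts': [0.742, -44.42, -1.762, -14.617, -0.033, 1.053, 0.052], 'ee_pos': [570.179, -355.677, 227.106], 'orientation': [-3.126, 0.009, -2.601], 'force': [2.303, -1.312, -1.745], 'ft_torque': [-0.053, -0.223, 0.001], 'width': 49.038}
shift cm [-5.6  17.12 -0.51] dist 18.02
shift cm [-10.92  27.92  -0.63] dist 29.99
turn 0.396
```

```bash
python3 -m inch '160 -5.6 17.1 -1 0.1; 160 -5.6 17.1 -1 0.2; 160 -5.6 17.1 -1 0.3; 160 -5.6 17.1 -1 0.4; 160 -5.6 17.1 -1 0.4; 160 -10.9 27.9 -1 0.4; 160 -10.9 27.9 -1 0.4; 160 -10.9 27.9 -1 0.4; 160 -10.9 27.9 -1 0.4; 160 -10.9 27.9 -1 0.4; 160 -10.9 27.9 -1 0.4'
python3 - <<'E'
from h import *
st()
p=manip.capture("wrist"); save(p,"w3"); pickle.dump(p,open("w3.pkl","wb"))
E
```

```text
time_s: 8.57
ee_pos: [514.9, -58.8, 226.6]
orientation: [-3.141, -0.002, -3.0]
force: [-0.5, -0.1, -4.6]
width: 49.4
{'time_s': 8.567, 'qpos': [0.192, 0.422, -0.174, 1.804, 0.09, 0.926, 1.691], 'joint_velocities': [0.029, 0.003, 0.031, -0.014, -0.004, 0.003, -0.003], 'joint_efforts': [-1.493, -38.636, -2.087, -16.385, -0.144, -0.0, 0.001], 'ee_pos': [514.867, -58.761, 226.568], 'orientation': [-3.141, -0.002, -3.0], 'force': [-0.514, -0.135, -4.568], 'ft_torque': [-0.045, 0.007, 0.016], 'width': 49.35}
```

View pics/w3.png

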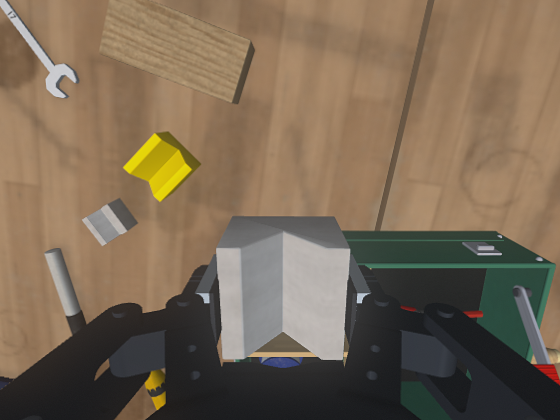

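Run:
```python
import cv2
a=cv2.imread("pics/w3.png"); cv2.imwrite("pics/w3z.png",cv2.resize(a[220:400,340:560],None,fx=3.5,fy=3.3,interpolation=cv2.INTER_CUBIC))
```

```text
(no output)
```

View pics/w3z.png

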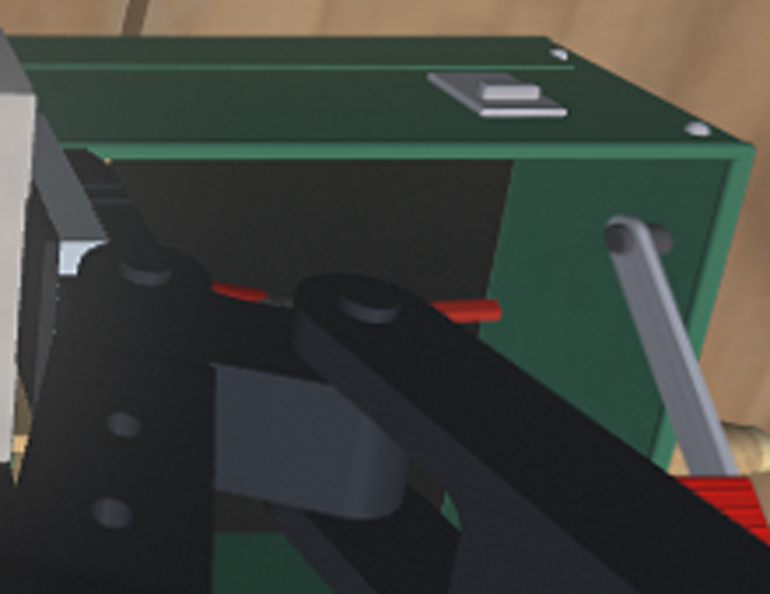

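Run:
```python
from h import *
p=ld("w3"); Z=lambda u,v:(340+u/3.5,220+v/3.3)
for n,u,v,z in [("rimFL",755,145,95),("botFL",547,36,0),("rimF",80,145,95),("left",668,465,95),("botF",100,36,0)]: print(n,atz(p,*Z(u,v),z).round(1))
s=ld("scene0");t=ld("top0");q=[670.26,63.87,.1441]
c,n=np.cos(q[2]),np.sin(q[2])
print("pred FL",q[0]-110*c-150*n,q[1]-110*n+150*c)
```

```text
rimFL [538.4 198.7  95. ]
botFL [539.9 203.5   0. ]
rimF [563.4  22.4  95. ]
left [645.  214.2  95. ]
botF [561.6  51.5   0. ]
pred FL 539.8598172885061 196.51913248419305
```

Run:
```python
from h import *
go([[609,-30,200],[609,-30,150],[609,-30,56]],-2.998)
p=manip.capture("scene"); save(p,"s3"); cv2.imwrite("pics/s3z.png",cv2.resize(p["frame"][80:320,180:440],None,fx=2.5,fy=2.5,interpolation=cv2.INTER_CUBIC))
```

```text
shift cm [-9.73  1.64  2.64] dist 10.21
shift cm [-9.74  1.64  7.64] dist 12.49
shift cm [-9.75  1.65 17.04] dist 19.71
turn -0.004
```

View pics/s3z.png

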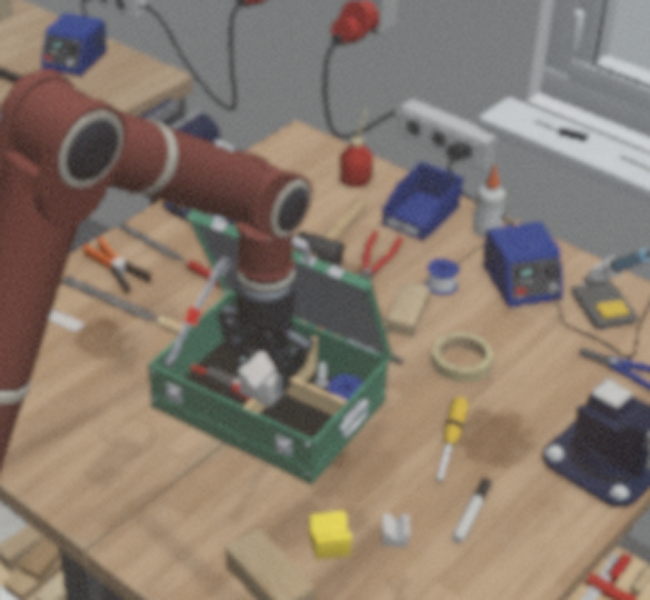

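```bash
python3 -m inch '160 -3 0.5 1 0; 160 -6 1 2 0; 160 -9.7 1.6 2.6 0; 160 -9.7 1.6 2.6 0; 160 -9.7 1.6 5 0; 160 -9.7 1.6 8 0; 160 -9.7 1.6 8 0; 160 -9.7 1.6 8 0'
python3 - <<'E'
from h import *
go([[609,-30,56]],-2.998)
for n in ["scene","top"]:
    p=manip.capture(n); a=p["frame"]; a=a[150:290,200:400] if n=="scene" else a[130:290,200:400]
    cv2.imwrite(f"pics/{n}4.png",cv2.resize(a,None,fx=3.7,fy=3.7,interpolation=cv2.INTER_CUBIC))
E
```

```text
time_s: 9.33
ee_pos: [607.6, -30.4, 145.4]
orientation: [3.141, -0.006, -3.003]
force: [0.0, 0.1, -3.3]
width: 48.6
shift cm [-0.2   0.02  8.94] dist 8.94
turn -0.005
```

View pics/scene4.png

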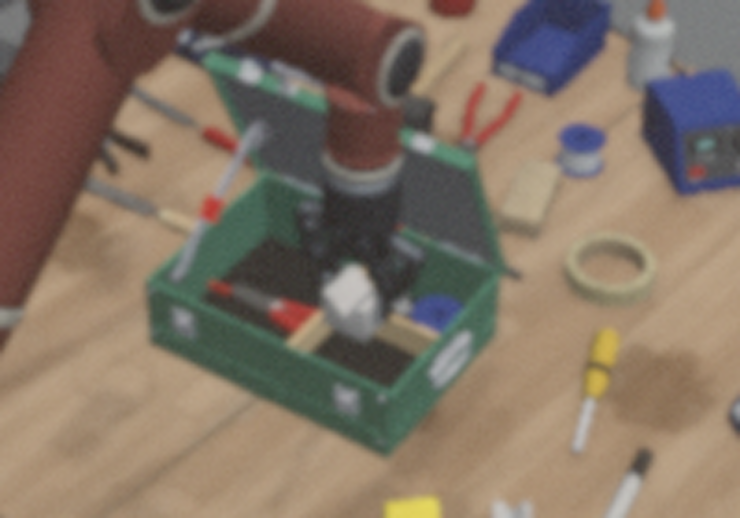

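View pics/top4.png

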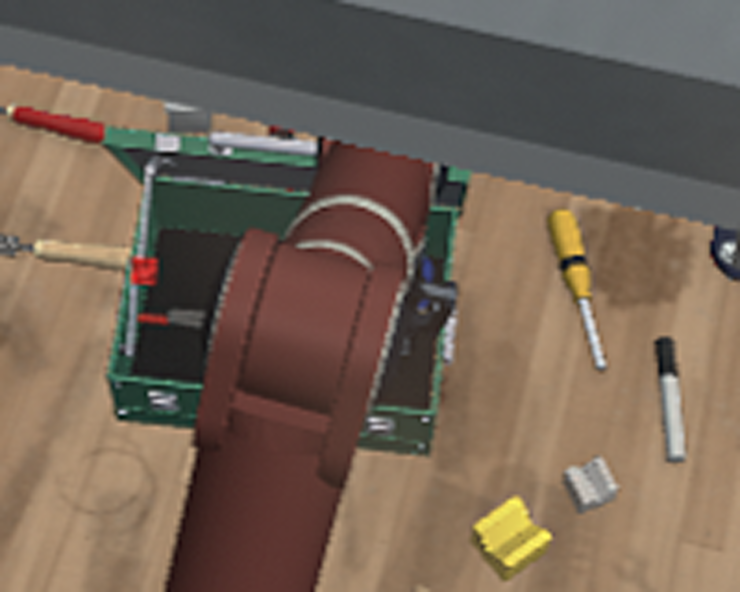

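```bash
python3 -m inch '160 -0.2 0 2 0; 160 -0.2 0 4 0; 160 -0.2 0 5.5 0; 160 -0.2 0 5.5 0'
python3 - <<'E'
from h import *
st()
p=manip.capture("wrist"); save(p,"w5"); go([[609,-30,55]],-2.998)
E
```

```text
time_s: 9.77
ee_pos: [610.3, -28.9, 91.3]
orientation: [3.141, -0.003, -3.001]
force: [-1.1, 0.5, -4.7]
width: 49.0
{'time_s': 9.767, 'qpos': [0.099, 0.717, -0.145, 1.683, 0.139, 0.754, 1.599], 'joint_velocities': [0.003, -0.035, -0.006, -0.032, -0.004, 0.045, 0.004], 'joint_efforts': [-0.242, -50.501, -1.636, -15.327, 0.043, -0.506, -0.022], 'ee_pos': [610.326, -28.913, 91.274], 'orientation': [3.141, -0.003, -3.001], 'force': [-1.139, 0.467, -4.707], 'ft_torque': [0.014, 0.094, -0.01], 'width': 48.972}
shift cm [ 0.25 -0.08  3.78] dist 3.79
turn -0.003
```

View pics/w5.png

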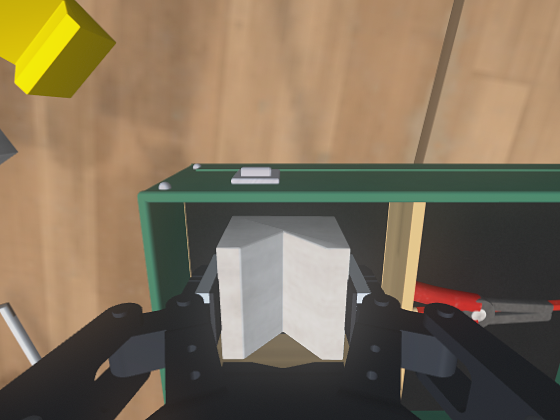

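```bash
python3 -m inch '160 0.1 0 1.2 0; 160 0.1 0 2.2 0; 160 0.1 0 2.9 0; 160 0.1 0 3.4 0; 160 0.1 0 3.6 0; 160 0.1 0 3.6 0'
```

```text
time_s: 10.32
ee_pos: [610.3, -28.6, 56.1]
orientation: [3.142, -0.001, -3.0]
force: [0.1, 0.3, -4.4]
width: 48.9
```

```bash
python3 -m inch '160 0 0 0.1 0; 160 0 0 0.15 0; 160 0 0 0.2 0; 160 0 0 0.2 0'
```

```text
time_s: 10.65
ee_pos: [610.5, -28.6, 54.5]
orientation: [-3.141, 0.0, -3.0]
force: [0.8, 0.1, -4.6]
width: 48.8
```

```bash
python3 -m inch '160 0 0 0.1 0; 160 0 0 0.2 0; 160 0 0 0.2 0'
```

```text
time_s: 10.9
ee_pos: [610.5, -28.6, 54.4]
orientation: [-3.141, 0.001, -3.0]
force: [-4.5, 0.4, 5.8]
width: 48.8
```

```bash
python3 -m inch '100 0 0 0.1 0; 90 0 0 0 0; 75 0 0 0 0; 75 0 0 0 0; 75 0 0 0 0; 75 0 0 0 0'; python3 -m inch '75 0 0 -1.5 0; 75 0 0 -4 0; 75 0 0 -7 0; 75 0 0 -10 0; 75 0 0 -10 0'
python3 - <<'E'
from h import *
p=manip.capture("wrist"); save(p,"w6"); pickle.dump(p,open("w6.pkl","wb"))
E
```

```text
time_s: 11.4
ee_pos: [610.5, -28.6, 52.2]
orientation: [-3.142, 0.0, -3.0]
force: [0.2, -1.3, 0.1]
width: 60.2
time_s: 11.82
ee_pos: [614.7, -28.5, 158.8]
orientation: [-3.14, 0.013, -3.0]
force: [0.8, 0.9, 0.9]
width: 60.3
```

View pics/w6.png

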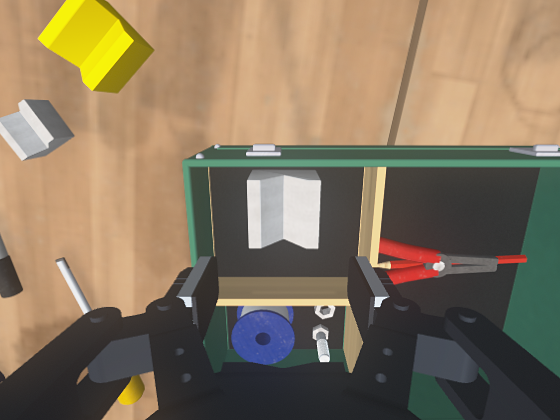

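Run:
```python
from h import *
p=ld("w6"); s=ld("scene0");t=ld("top0")
print("FR rim",atz(p,186,159,95))
q=[669.9,65.8,.143]; c,n=np.cos(q[2]),np.sin(q[2])
W=lambda x,y,z:np.array([q[0]+c*x-n*y,q[1]+n*x+c*y,z])
print("pred",W(-110,-150,95))
X=tri([(s,257.3,206),(t,238.75,203.25)]); print("tab",X,"chest",(X[0]-q[0])*c+(X[1]-q[1])*n, -(X[0]-q[0])*n+(X[1]-q[1])*c)
print(W(-22,127,145))
# model of stay: lower pivot P(-70,76); upper pivot on lid; knee
go([W(-90,0,260),W(-150,127,260),W(-110,127,230)],1.714)
```

```text
FR rim [579.52668901 -94.50119678  95.        ]
pred [582.39974927 -98.34538105  95.        ]
tab [632.13377996 188.27324769 138.2406613 ] chest -19.92669099113766 126.60533464543383
[630.02538841 188.3684109  145.        ]
shift cm [  1.96   8.51 -10.43] dist 13.6
shift cm [  7.98  21.2  -10.49] dist 24.96
shift cm [ 4.   21.21 -7.46] dist 22.84
turn 1.569
```

```bash
python3 - <<'E'
from h import *
q=[669.9,65.8,.143]; c,n=np.cos(q[2]),np.sin(q[2])
W=lambda x,y,z:np.array([q[0]+c*x-n*y,q[1]+n*x+c*y,z])
go([W(-110,100,230)],-3.0)
E
python3 -m inch '75 2 0 -3 0; 120 3.5 -6 -5 0; 120 3.5 -10 -7 0; 180 3.5 -14 -7 0; 255 3.5 -18.6 -7 0; 255 3.5 -18.6 -7 0; 255 3.5 -18.6 -7 0; 255 3.5 -18.6 -7 0'
python3 - <<'E'
from h import *
p=manip.capture("wrist"); save(p,"w7"); pickle.dump(p,open("w7.pkl","wb")); st()
print(manip.find_in(p,"stay_tab"))
E
```

```text
shift cm [ 4.   18.51 -7.46] dist 20.35
turn -0.0
time_s: 12.53
ee_pos: [600.6, -220.4, 220.5]
orientation: [3.141, -0.003, -3.005]
force: [-0.0, 1.0, 1.2]
width: -0.0
{'time_s': 12.583, 'qpos': [0.407, 0.613, -0.162, 1.466, 0.105, 1.075, 1.935], 'joint_velocities': [-0.035, -0.013, -0.036, 0.011, -0.003, 0.0, -0.0], 'joint_efforts': [1.993, -46.247, -0.302, -17.059, 0.174, -0.005, 0.004], 'ee_pos': [601.15, -217.474, 220.671], 'orientation': [3.139, -0.002, -3.001], 'force': [-0.515, 1.003, -0.157], 'ft_torque': [0.06, 0.018, -0.004], 'width': 0.077}
[]
```

View pics/w7.png

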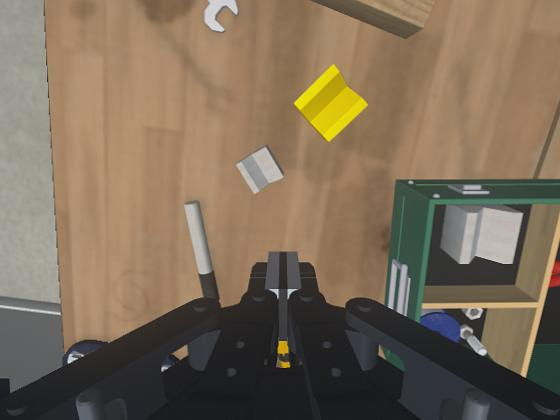

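Run:
```python
from h import *
q=[669.9,65.8,.143]; c,n=np.cos(q[2]),np.sin(q[2])
W=lambda x,y,z:np.array([q[0]+c*x-n*y,q[1]+n*x+c*y,z])
go([W(-110,-60,240),W(-110,100,240)],-3.0)
```

```text
shift cm [ 0.22 20.91 -1.84] dist 21.0
shift cm [ 0.23 36.91 -1.8 ] dist 36.96
turn 0.001
```

```bash
python3 -m inch '255 0.2 4 -2 0; 255 0.2 8 -2 0; 255 0.2 12 -2 0; 255 0.2 16 -2 0; 255 0.2 20 -2 0; 255 0.2 24 -2 0; 255 0.2 28 -2 0; 255 0.2 32 -2 0; 255 0.2 36 -2 0; 255 0.2 37 -2 0; 255 0.2 37 -2 0; 255 0.2 37 -2 0'
python3 - <<'E'
from h import *
p=manip.capture("wrist"); save(p,"w7"); pickle.dump(p,open("w7.pkl","wb")); st()
print(manip.find_in(p,"stay_tab"))
E
```

```text
time_s: 13.63
ee_pos: [546.7, 150.1, 242.0]
orientation: [-3.141, -0.001, -2.996]
force: [0.8, -0.7, 0.7]
width: -0.1
{'time_s': 13.683, 'qpos': [-0.171, 0.481, -0.203, 1.651, 0.111, 1.022, 1.303], 'joint_velocities': [0.035, 0.0, 0.028, -0.006, -0.002, 0.001, -0.002], 'joint_efforts': [-1.559, -40.004, -2.347, -16.283, -0.103, -0.016, -0.002], 'ee_pos': [547.367, 147.961, 241.989], 'orientation': [-3.14, -0.001, -2.999], 'force': [0.098, -0.569, -0.108], 'ft_torque': [-0.031, -0.016, -0.012], 'width': 0.1}
[{'extent': [316.6, 224.0, 331.2, 299.6], 'confidence': 0.56}]
```

View pics/w7.png

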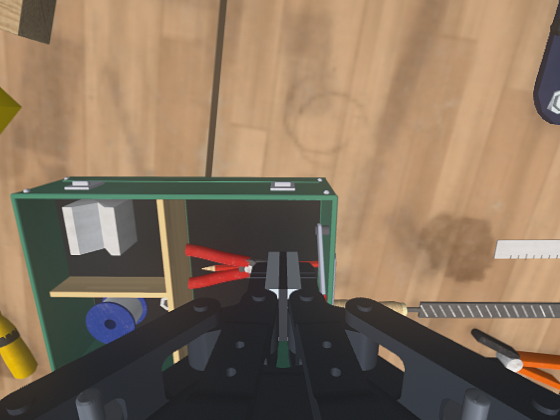

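```bash
python3 - <<'E'
from h import *
p=ld("w7")
for n,u,v,z in [("FL",336.5,196,95),("FR",12,196,95),("FLb",325.5,178.5,0),("FRb",67,178.5,0)]: print(n,atz(p,u,v,z).round(1))
go([[551,75,242]])
E
python3 -m inch '255 0 -3 0 0; 255 0 -6 0 0; 255 0 -8 0 0; 255 0 -8 0 0;255 0 -8 0 0'
python3 - <<'E'
from h import *
p=manip.capture("wrist"); save(p,"w8"); pickle.dump(p,open("w8.pkl","wb")); st()
print(manip.find_in(p,"stay_tab"))
E
```

```text
FL [539.1 198.5  95. ]
FR [582.3 -95.3  95. ]
FLb [540.9 200.6   0. ]
FRb [ 585.7 -104.7    0. ]
shift cm [ 0.68 -7.16  0.01] dist 7.19
time_s: 14.15
ee_pos: [559.4, 65.3, 242.1]
orientation: [-3.14, -0.001, -3.007]
force: [0.5, -0.0, 0.0]
width: 0.1
{'time_s': 14.2, 'qpos': [-0.031, 0.474, -0.195, 1.662, 0.104, 1.016, 1.449], 'joint_velocities': [-0.031, -0.0, -0.035, -0.003, -0.003, -0.001, 0.001], 'joint_efforts': [1.267, -39.492, -0.614, -16.219, 0.123, 0.018, 0.006], 'ee_pos': [559.098, 67.651, 242.205], 'orientation': [3.141, -0.0, -3.004], 'force': [-0.568, 0.613, -0.234], 'ft_torque': [0.061, 0.03, 0.012], 'width': 0.038}
[{'extent': [401.2, 221.0, 434.9, 327.9], 'confidence': 0.92}]
```

View pics/w8.png

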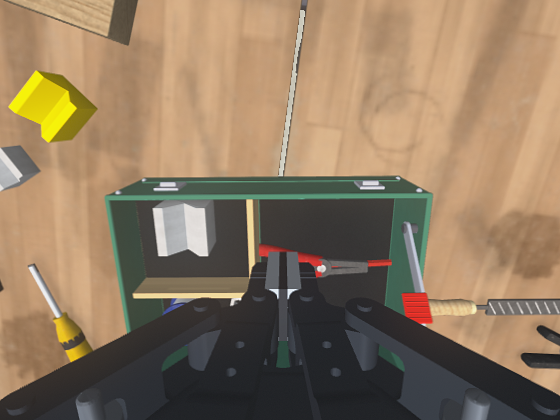

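```bash
cat >> h.py <<'E'
q=[670.2,66,.143]; c_,n_=np.cos(q[2]),np.sin(q[2])
W=lambda x,y,z:np.array([q[0]+c_*x-n_*y,q[1]+n_*x+c_*y,z])
def ch(X): return np.array([(X[0]-q[0])*c_+(X[1]-q[1])*n_, -(X[0]-q[0])*n_+(X[1]-q[1])*c_, X[2]])
E
python3 - <<'E'
from h import *
p=ld("w8");s=ld("scene0");t=ld("top0")
cv2.imwrite("pics/w8z.png",cv2.resize(p["frame"][210:340,360:480],None,fx=4.5,fy=4.5,interpolation=cv2.INTER_CUBIC))
X=tri([(p,416,306),(s,257.3,206),(t,238.75,203.25)]); print(ch(X))
X=tri([(p,416,306),(s,257.3,206)]); print(ch(X))
for z in (138,145): print(ch(atz(p,416,306,z)), ch(atz(s,257.3,206,z)), ch(atz(t,238.75,203.25,z)))
print(proj(p,W(-22,127,145)))
E
```

```text
[-21.9760426  126.71141581 139.46251187]
[-22.35468821 126.60627292 139.68818765]
[-22.68717907 128.87389693 138.        ] [-19.24272886 126.3912141  138.        ] [-20.7961798  126.85897947 138.        ]
[-27.20524797 125.6769414  145.        ] [-26.05373793 121.24390115 145.        ] [-24.69446244 125.62796186 145.        ]
[[416.90423946 311.4202401 ]]
```

View pics/w8z.png

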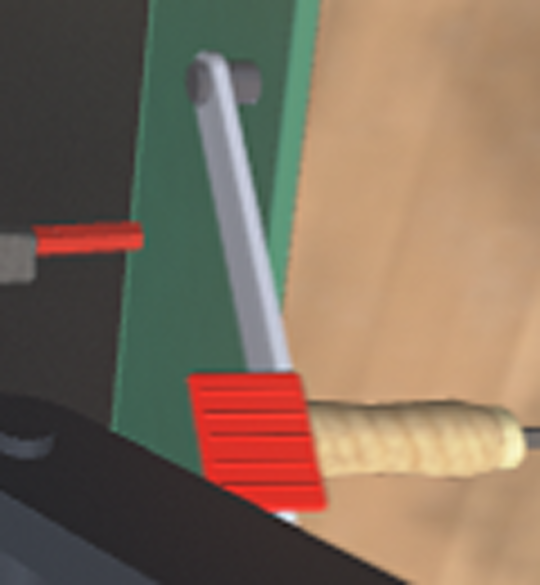

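Run:
```python
from h import *
go([W(-110,125,210)],1.714)
```

```text
shift cm [ 0.06 10.61  3.24] dist 11.09
turn 1.568
```

```bash
python3 -m inch '105 0 3 0 0.12; 105 0 6 0.5 0.24; 105 0 9 1 0.36; 105 0 10.6 2 0.48; 105 0 10.6 3.2 0.6; 105 0 10.6 3.2 0.72; 105 0 10.6 3.2 0.84; 105 0 10.6 3.2 0.96; 105 0 10.6 3.2 1.08; 105 0 10.6 3.2 1.2; 105 0 10.6 3.2 1.32; 105 0 10.6 3.2 1.44; 105 0 10.6 3.2 1.57; 105 0 10.6 3.2 1.57; 105 0 10.6 3.2 1.57'
python3 - <<'E'
from h import *
st(); s=manip.state(); print(ch(s["ee_pos"])); go([W(-85,126,160),W(-60,126,165),W(-55,126,165)],1.714)
p=manip.capture("wrist"); save(p,"w9"); pickle.dump(p,open("w9.pkl","wb"))
E
```

```text
time_s: 15.5
ee_pos: [543.7, 175.4, 210.2]
orientation: [-3.141, -0.0, 1.718]
force: [-0.4, 0.5, 0.2]
width: 50.3
{'time_s': 15.5, 'qpos': [-0.49, 0.52, 0.217, 1.691, -0.133, 0.945, -0.076], 'joint_velocities': [0.014, -0.001, -0.007, -0.001, 0.004, 0.001, 0.01], 'joint_efforts': [-0.123, -40.486, 2.477, -15.417, -0.011, 0.003, -0.102], 'ee_pos': [543.717, 175.431, 210.216], 'orientation': [-3.141, -0.0, 1.718], 'force': [-0.442, 0.546, 0.217], 'ft_torque': [0.014, -0.04, 0.053], 'width': 50.297}
[-109.59715388  126.33925969  210.21600952]
shift cm [-0.05  2.46  5.02] dist 5.59
shift cm [-0.06  4.96  4.52] dist 6.71
shift cm [-0.06  5.46  4.52] dist 7.09
turn 0.004
```

View pics/w9.png

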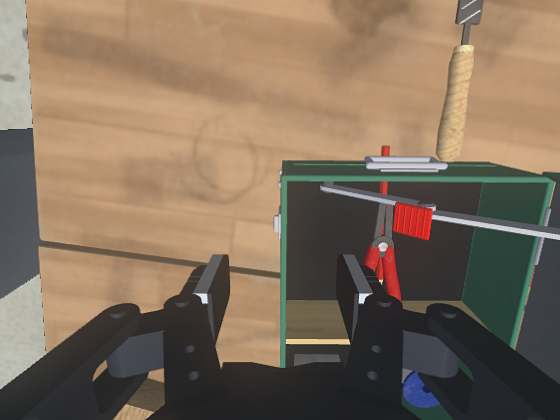

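Run:
```python
from h import *
p=ld("w9")
cv2.imwrite("pics/w9z.png",cv2.resize(p["frame"][170:320,320:460],None,fx=4,fy=4,interpolation=cv2.INTER_CUBIC))
yd=np.array([-n_,c_,0])
for u,v in [(413,220),(396,217),(432,224)]:
    o,d=ray(p,u,v); P0=W(0,126.5,0); k=((P0-o)@yd)/(d@yd); print(ch(o+k*d))
for u,v in [(372,275),(340,256),(365,256)]: print(ch(atz(p,u,v,215)))
```

```text
[-18.3594831  126.5        133.12948071]
[-28.0988703  126.5        126.25040489]
[ -8.68308379 126.5        141.76704772]
[-68.7664011  126.19532368 215.        ]
[-84.1764105  135.75079481 215.        ]
[-72.75354433 135.78826923 215.        ]
```

View pics/w9z.png

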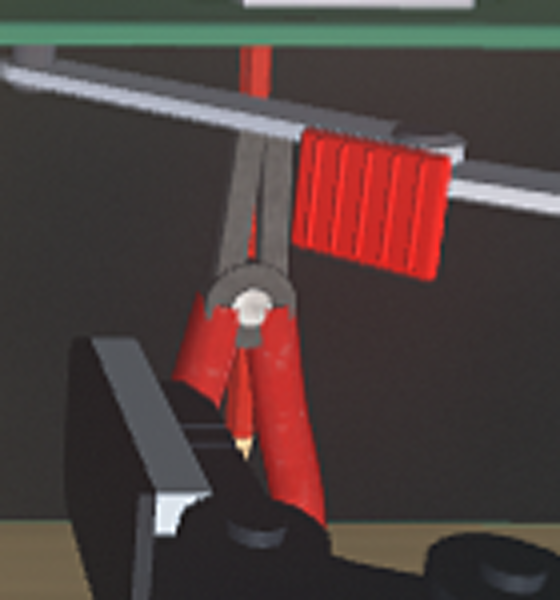

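```bash
python3 -m inch '105 0 2.5 3 0; 105 0 4 4.5 0; 105 0 5.3 5.5 0; 105 0 5.3 6.3 0; 105 0 5.3 6.3 0; 105 0 5.3 6.3 0'
python3 - <<'E'
from h import *
s=manip.state(); print(ch(s["ee_pos"]),s["force"])
p=manip.capture("wrist"); pickle.dump(p,open("w10.pkl","wb"))
cv2.imwrite("pics/w10z.png",cv2.resize(p["frame"][170:330,300:460],None,fx=3.7,fy=3.7,interpolation=cv2.INTER_CUBIC))
p=manip.capture("scene"); cv2.imwrite("pics/s10z.png",cv2.resize(p["frame"][130:260,200:360],None,fx=4.5,fy=4.5,interpolation=cv2.INTER_CUBIC))
E
```

```text
time_s: 16.05
ee_pos: [595.7, 181.6, 147.0]
orientation: [-3.14, -0.0, 1.714]
force: [-0.4, 0.2, 0.3]
width: 50.0
[-57.30902066 125.00049335 147.04553433] [-0.41311205  0.186071    0.2834932 ]
```

View pics/w10z.png

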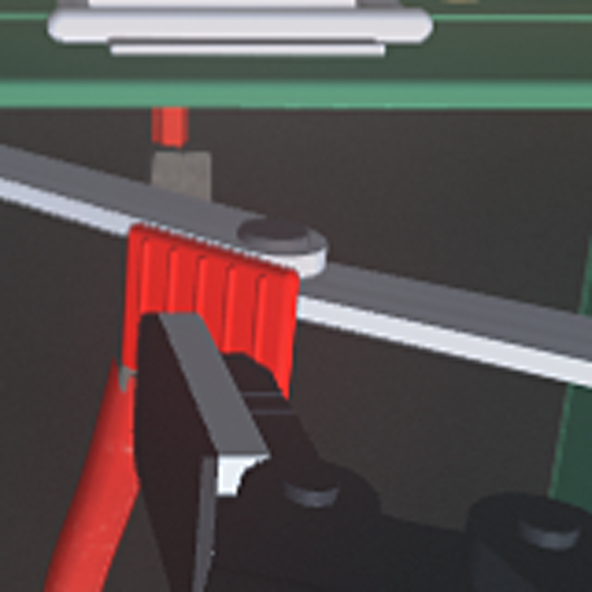

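View pics/s10z.png

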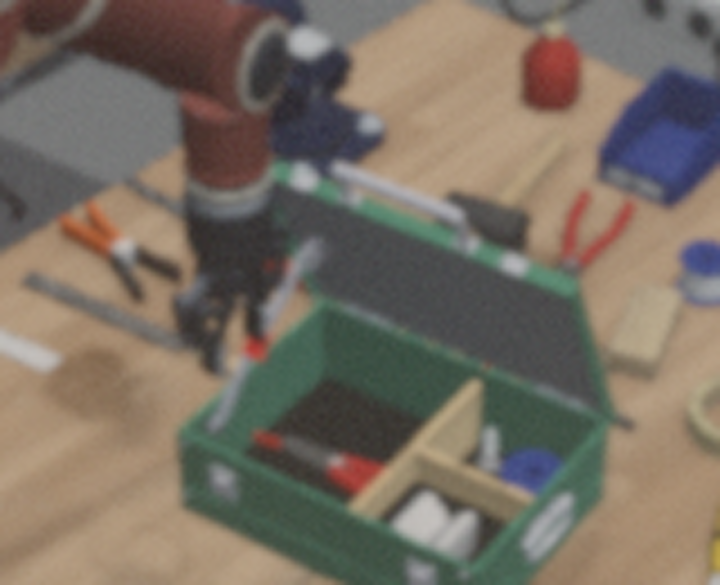

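```bash
python3 -m inch '105 0 0.2 0.3 0; 105 0 0.4 0.6 0; 105 0 0.5 0.9 0; 105 0 0.5 0.9 0'
python3 - <<'E'
from h import *
s=manip.state(); print(ch(s["ee_pos"]),s["force"])
E
```

```text
time_s: 16.48
ee_pos: [602.1, 182.5, 138.9]
orientation: [3.14, -0.0, 1.713]
force: [-0.7, -0.3, 3.1]
width: 50.2
[-50.76722516 124.97790623 138.8616348 ] [-0.66497129 -0.27849677  3.07944568]
```

```bash
python3 -m inch '105 0 0.2 0.25 0; 105 0 0.4 0.5 0; 105 0 0.6 0.7 0; 105 0 0.6 0.7 0'
python3 - <<'E'
from h import *
s=manip.state(); print(ch(s["ee_pos"]),s["force"],s["width"])
p=manip.capture("wrist"); cv2.imwrite("pics/w11z.png",cv2.resize(p["frame"][150:330,280:480],None,fx=3.3,fy=3.3,interpolation=cv2.INTER_CUBIC))
E
```

```text
time_s: 16.82
ee_pos: [608.9, 183.4, 132.2]
orientation: [3.139, -0.0, 1.713]
force: [1.2, -0.2, 3.8]
width: 50.4
[-43.94951354 124.96917655 132.1817338 ] [ 1.17692542 -0.21801766  3.77318076] 50.365091650469125
```

View pics/w11z.png

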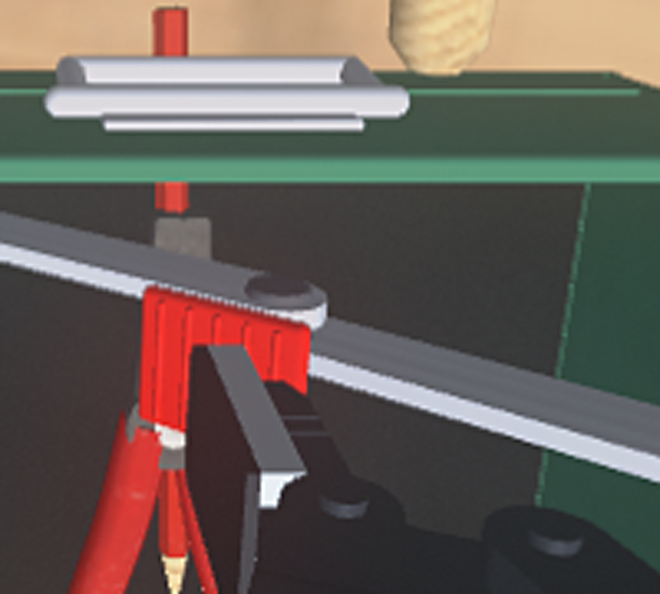

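```bash
python3 -m inch '105 0 0.2 0.25 0; 105 0 0.35 0.5 0; 105 0 0.5 0.7 0; 105 0 0.5 0.7 0'
python3 - <<'E'
from h import *
s=manip.state(); print(ch(s["ee_pos"]),s["force"],s["width"])
p=manip.capture("wrist"); cv2.imwrite("pics/w12z.png",cv2.resize(p["frame"][150:330,280:480],None,fx=3.3,fy=3.3,interpolation=cv2.INTER_CUBIC))
p=manip.capture("scene"); cv2.imwrite("pics/s12z.png",cv2.resize(p["frame"][130:260,200:360],None,fx=4.5,fy=4.5,interpolation=cv2.INTER_CUBIC))
E
```

```text
time_s: 17.2
ee_pos: [613.8, 184.1, 124.9]
orientation: [3.139, -0.0, 1.713]
force: [1.2, 0.6, 3.3]
width: 50.2
[-39.02468285 124.89380846 124.86513249] [1.24579731 0.60395784 3.26907947] 50.1950689461532
```

View pics/w12z.png

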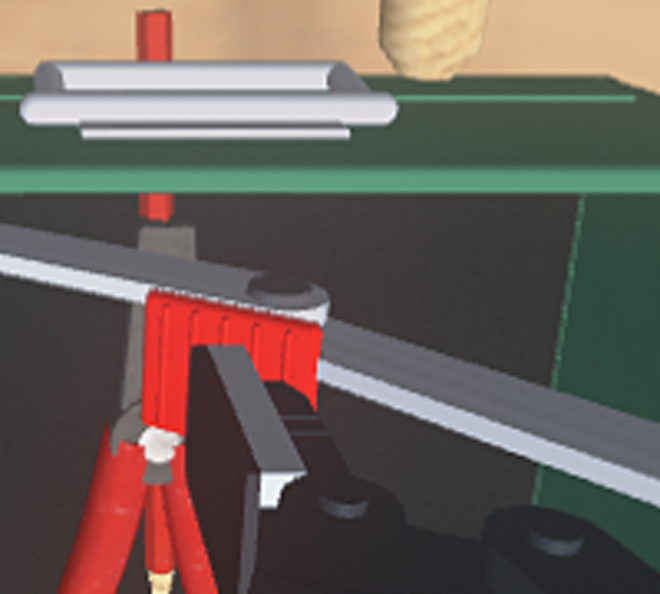

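View pics/s12z.png

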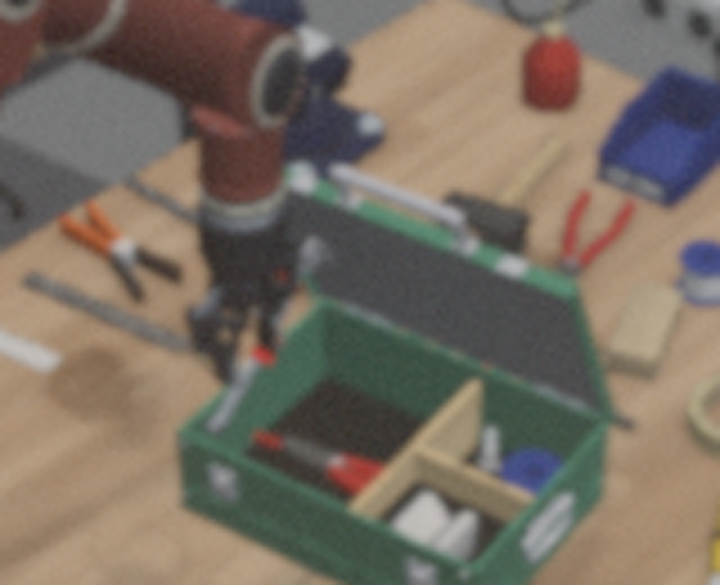

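```bash
python3 -m inch '105 0 0.2 0.25 0; 105 0 0.35 0.5 0; 105 0 0.35 0.5 0; 105 0 0.35 0.5 0'
python3 - <<'E'
from h import *
s=manip.state(); print(ch(s["ee_pos"]),s["force"],s["width"])
go([W(-75,125,160)])
E
```

```text
time_s: 17.63
ee_pos: [615.9, 184.3, 119.0]
orientation: [-3.141, 0.0, 1.713]
force: [0.2, -0.1, 2.0]
width: 50.2
[-36.85452232 124.87049806 119.04657972] [ 0.22949212 -0.1293567   2.00809082] 50.24313022792909
shift cm [ 0.01 -3.82 -4.09] dist 5.6
```

```bash
python3 -m inch '105 0 -1 -1 0; 105 0 -3 -3 0; 105 0 -5 -5 0; 105 0 -7 -7 0; 105 0 -7 -9 0; 105 0 -7 -9 0'
python3 - <<'E'
from h import *
s=manip.state(); print(ch(s["ee_pos"]))
p=manip.capture("wrist"); save(p,"w13"); pickle.dump(p,open("w13.pkl","wb"))
p=manip.capture("scene"); pickle.dump(p,open("s13.pkl","wb"));cv2.imwrite("pics/s13z.png",cv2.resize(p["frame"][130:260,200:360],None,fx=4.5,fy=4.5,interpolation=cv2.INTER_CUBIC))
E
```

```text
time_s: 18.13
ee_pos: [547.1, 174.8, 212.5]
orientation: [3.137, -0.001, 1.713]
force: [0.4, 0.5, 0.1]
width: 50.3
[-106.36368419  125.21738256  212.49945321]
```

View pics/w13.png

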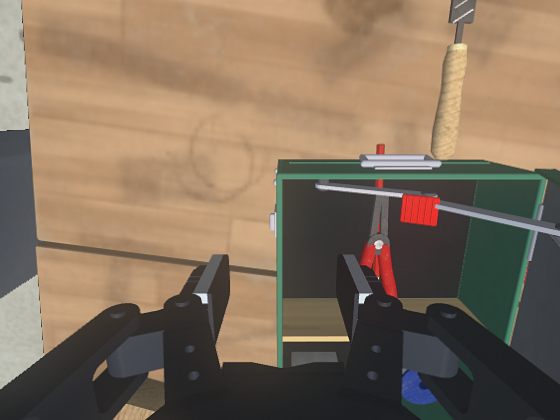

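View pics/s13z.png

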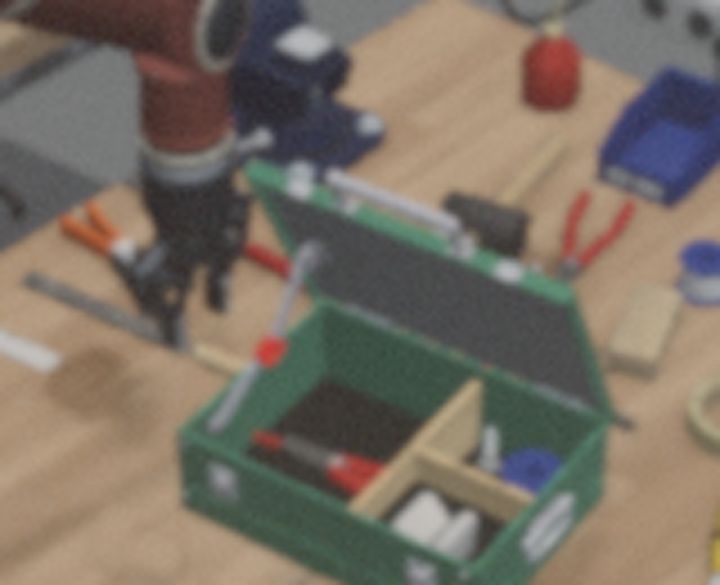

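Run:
```python
from h import *
s=ld("s13"); t=manip.capture("top"); pickle.dump(t,open("t13.pkl","wb"))
a=cv2.resize(t["frame"][140:260,210:350],None,fx=5,fy=5,interpolation=cv2.INTER_CUBIC); cv2.imwrite("pics/t13z.png",a)
xd=np.array([-n_,c_,0]);o,d=ray(s,287.5,174.4);P0=W(0,0,0);k=((P0-o)@xd)/(d@xd);print(ch(o+k*d))
s=ld("scene0");o,d=ray(s,289.2,173.3);k=((P0-o)@xd)/(d@xd);print(ch(o+k*d))
```

```text
[-2.78444295e+00  3.72479825e-14  3.29636974e+02]
[8.28130722e+00 3.24185123e-14 3.27812694e+02]
```

View pics/t13z.png

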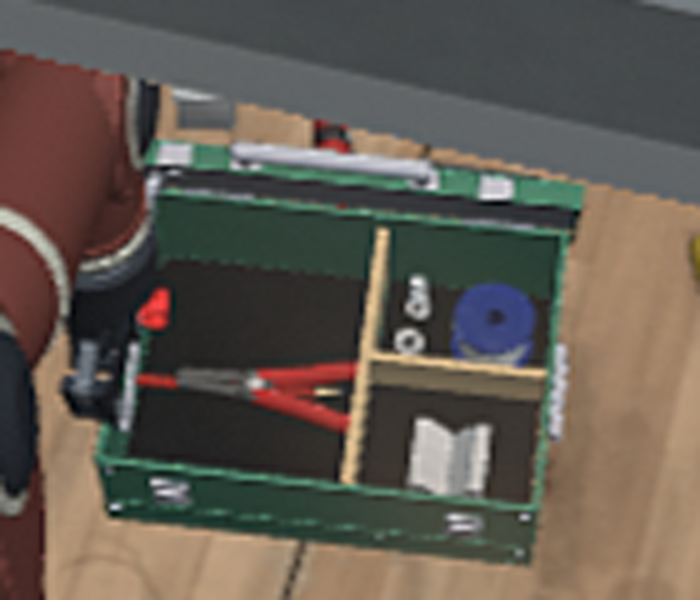

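```bash
cat >> h.py <<'E'
def H(th): return np.array([110-266*np.cos(th)-3*np.sin(th),0,96+266*np.sin(th)-3*np.cos(th)])
E
python3 - <<'E'
from h import *
def fit(L):
    r=least_squares(lambda v:np.concatenate([proj(p,W(H(v[0])[0],v[1],H(v[0])[2]))[0]-[a,b] for p,a,b in L]),[1.1,0]); print(r.x,H(r.x[0]),r.fun)
fit([(ld("s13"),287.5,174.4),(ld("t13"),276.8,173.2)])
fit([(ld("scene0"),289.2,173.3),(ld("top0"),277.3,170.3)])
s=manip.state(); h=H(1.08); go([W(h[0]-30,60,430),W(h[0],0,430)],1.714)
E
```

```text
[ 1.11166177 -3.73051346] [-10.57318414   0.         333.12255748] [-0.31612076  0.62150292  0.1091248  -0.55113049]
[ 1.14168867 -5.21759866] [ -3.39984709   0.         336.63556404] [-0.53868175  0.0607306   0.39450326 -0.22869673]
shift cm [ -6.49   5.91 -22.2 ] dist 23.87
shift cm [-12.49   8.91 -22.2 ] dist 26.99
turn -0.001
```

```bash
python3 -m inch '0 0 0 -4 0; 0 0 0 -8 0; 0 0 0 -12 0; 0 -2 1 -16 0; 0 -4 2 -20 0; 0 -6.5 4 -22.2 0; 0 -9 6 -22.2 0; 0 -12.5 8.9 -22.2 0; 0 -12.5 9.6 -22.2 0; 0 -12.5 9.6 -22.2 0; 0 -12.5 9.6 -22.2 0'
python3 - <<'E'
from h import *
s=manip.state(); print(ch(s["ee_pos"]),s["width"])
p=manip.capture("wrist"); save(p,"w14"); pickle.dump(p,open("w14.pkl","wb"))
E
```

```text
time_s: 19.2
ee_pos: [659.5, 64.5, 428.2]
orientation: [-3.136, -0.001, 1.713]
force: [0.0, 0.2, -0.2]
width: 85.7
[-1.07577774e+01  2.74603643e-02  4.28202025e+02] 85.66743236968769
```

View pics/w14.png

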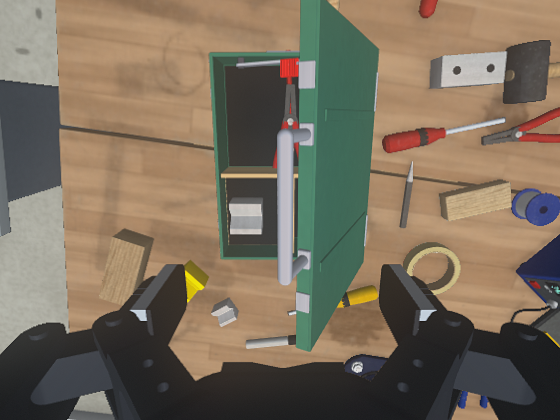

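Run:
```python
from h import *
p=ld("w14")
L=[(p,285.3,207,0),(ld("s13"),287.5,174.4,0),(ld("t13"),276.8,173.2,0)]
for LL in (L[:1],L):
    r=least_squares(lambda v:np.concatenate([proj(a,W(H(v[0])[0],v[1],H(v[0])[2]))[0]-[b,c] for a,b,c,_ in LL]),[1.1,0]); print(r.x,H(r.x[0]),r.fun.round(2))
for u,v in [(285.5,132),(285,282)]: print(ch(atz(p,u,v,334)))
th=1.12; h=H(th); go([W(h[0],0,h[2]-18.7+40),W(h[0],0,h[2]-18.7)],1.714)
```

```text
[1.11461384 4.36354115] [ -9.87265614   0.         333.47746484] [0. 0.]
[1.11411923 3.57312698] [ -9.9900992    0.         333.41814609] [-0.16  0.99 -1.95 -0.2  -2.27 -1.02]
[ -9.7934357   59.34353131 334.        ]
[-10.04509485 -58.14963304 334.        ]
shift cm [-0.12  0.28  7.39] dist 7.4
shift cm [-0.12  0.3  11.39] dist 11.39
turn 0.0
```

```bash
python3 -m inch '0 -0.1 0.1 3 0; 80 -0.1 0.1 6 0; 120 -0.1 0.1 8 0; 120 -0.1 0.1 9 0; 120 -0.1 0.1 9 0; 120 -0.1 0.1 9 0'
python3 - <<'E'
from h import *
s=manip.state(); print(ch(s["ee_pos"]),s["width"],s["force"])
p=manip.capture("wrist"); save(p,"w15"); pickle.dump(p,open("w15.pkl","wb"))
E
```

```text
time_s: 19.75
ee_pos: [660.3, 64.6, 342.1]
orientation: [3.141, -0.0, 1.715]
force: [0.4, 0.7, 0.2]
width: 45.1
[-9.95908891e+00  1.71276454e-02  3.42121023e+02] 45.10340564823905 [0.43221472 0.68448586 0.22595519]
```

View pics/w15.png

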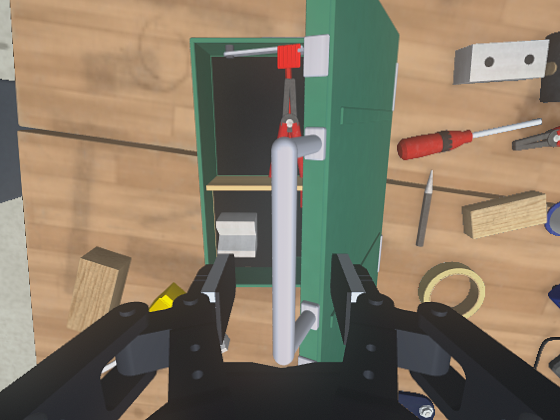

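```bash
python3 -m inch '120 0 0 1.3 0; 120 0 0 2.7 0; 120 0 0 2.7 0; 150 0 0 2.7 0; 180 0 0 2.7 0; 200 0 0 2.7 0; 240 0 0 2.7 0; 240 0 0 2.7 0; 240 0 0 2.7 0; 240 0 0 2.7 0' 40
python3 - <<'E'
from h import *
s=manip.state(); print(ch(s["ee_pos"]),s["width"],s["force"])
x=ch(s["ee_pos"]); p0=np.array([x[0],x[2]+18.7])
for k in (1.114,): print(H(k))
# arc relative to hinge 110,96 -> start angle
v=p0-[110,96]; r=np.hypot(*v); a=np.arctan2(v[1],-v[0]); print("r",r,"ang",a)
a1=np.arctan2(-3,266)
for b in np.arange(a,-0.02,-0.075): print(round(b,3), "ty %.2f tz %.2f"%(((110-r*np.cos(b))-p0[0])/10, -((96+r*np.sin(b))-p0[1])/10))
E
```

```text
time_s: 20.63
ee_pos: [660.9, 63.4, 315.8]
orientation: [3.139, 0.0, 1.713]
force: [-1.2, -0.8, 6.1]
width: 10.6
[ -9.59350763  -1.26179959 315.79961065] 10.551271187489045 [-1.19670334 -0.78535625  6.09661792]
[-10.01840684   0.         333.40383742]
r 266.80455646194804 ang 1.1059965007712227
1.106 ty -0.00 tz -0.00
1.031 ty -1.75 tz 0.96
0.956 ty -3.43 tz 2.05
0.881 ty -5.02 tz 3.27
0.806 ty -6.51 tz 4.60
0.731 ty -7.90 tz 6.04
0.656 ty -9.18 tz 7.58
0.581 ty -10.34 tz 9.21
0.506 ty -11.38 tz 10.92
0.431 ty -12.28 tz 12.70
0.356 ty -13.05 tz 14.55
0.281 ty -13.67 tz 16.45
0.206 ty -14.16 tz 18.39
0.131 ty -14.49 tz 20.36
0.056 ty -14.68 tz 22.36
-0.019 ty -14.72 tz 24.36
```

```bash
python3 -m inch '240 0 -0.58 0.32 0; 240 0 -1.17 0.64 0; 240 0 -1.75 0.96 0; 240 0 -2.31 1.32 0; 240 0 -2.87 1.69 0; 240 0 -3.43 2.05 0; 240 0 -3.96 2.46 0; 240 0 -4.49 2.86 0; 240 0 -5.02 3.27 0; 240 0 -5.02 3.27 0; 240 0 -5.02 3.27 0'
python3 - <<'E'
from h import *
s=manip.state(); x=ch(s["ee_pos"]);print(x,s["width"],s["force"])
p0=np.array([x[0],x[2]+18.7])
v=p0-[110,96]; r=np.hypot(*v); a=np.arctan2(v[1],-v[0]); print("r",r,"ang",a)
for n in ["wrist","scene"]:
  p=manip.capture(n); save(p,n+"16")
E
```

```text
time_s: 21.55
ee_pos: [609.1, 56.0, 280.9]
orientation: [-3.137, -0.0, 1.713]
force: [-3.5, 0.1, 2.8]
width: 10.4
[-61.90301103  -1.20615901 280.86941268] 10.374595128103916 [-3.53618005  0.06486624  2.79253291]
r 266.4416464852781 ang 0.8695365432004936
```

View pics/wrist16.png

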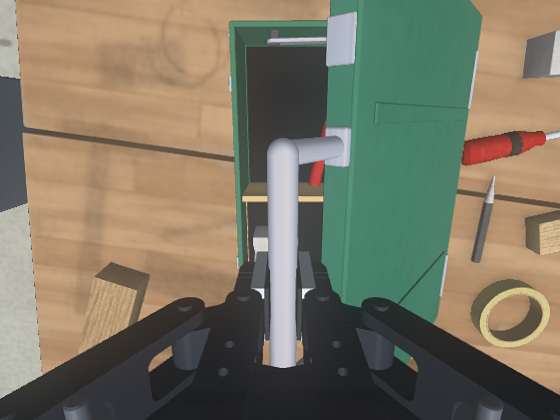

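View pics/scene16.png

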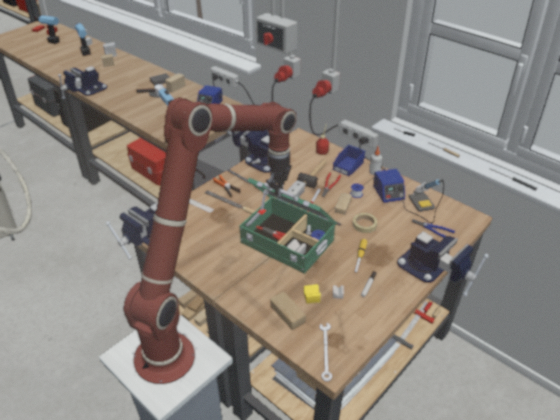

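```bash
cat > tab.py <<'E'
from h import *
s=manip.state(); x=ch(s["ee_pos"]);print(x.round(1),s["width"],np.round(s["force"],1))
p0=np.array([x[0],x[2]+18.7]); v=p0-[110,96]; r=np.hypot(*v); a=np.arctan2(v[1],-v[0]); print("r",r,"ang",a); r=266.3
for b in np.arange(a,-0.05,-0.03): print(round(b,3), "%.2f %.2f"%(((110-r*np.cos(b))-p0[0])/10, -((96+r*np.sin(b))-p0[1])/10),end='; ')
E
python3 tab.py
```

```text
[-61.9  -1.2 280.9] 10.61677913688637 [-5.1 -0.3  3.8]
r 266.43411492117656 ang 0.869558509325357
0.87 0.01 0.01; 0.84 -0.59 0.53; 0.81 -1.18 1.08; 0.78 -1.75 1.64; 0.75 -2.30 2.21; 0.72 -2.84 2.81; 0.69 -3.36 3.41; 0.66 -3.86 4.04; 0.63 -4.34 4.68; 0.6 -4.80 5.33; 0.57 -5.24 6.00; 0.54 -5.66 6.68; 0.51 -6.06 7.37; 0.48 -6.44 8.07; 0.45 -6.79 8.78; 0.42 -7.13 9.51; 0.39 -7.45 10.24; 0.36 -7.74 10.99; 0.33 -8.01 11.74; 0.3 -8.25 12.50; 0.27 -8.48 13.27; 0.24 -8.68 14.04; 0.21 -8.86 14.82; 0.18 -9.01 15.60; 0.15 -9.14 16.39; 0.12 -9.25 17.18; 0.09 -9.33 17.97; 0.06 -9.39 18.77; 0.03 -9.43 19.57; -0.0 -9.44 20.37; -0.03 -9.43 21.17;
```

```bash
python3 -m inch '240 0 -0.59 0.53 0; 240 0 -1.18 1.08 0; 240 0 -1.75 1.64 0; 240 0 -2.3 2.21 0; 240 0 -2.84 2.81 0; 240 0 -3.36 3.41 0; 240 0 -3.86 4.04 0; 240 0 -4.34 4.68 0; 240 0 -4.8 5.33 0; 240 0 -5.24 6 0; 240 0 -5.66 6.68 0; 240 0 -6.06 7.37 0; 240 0 -6.06 7.37 0; 240 0 -6.06 7.37 0'; python3 tab.py
```

```text
time_s: 22.82
ee_pos: [548.7, 47.4, 205.8]
orientation: [-3.135, 0.0, 1.713]
force: [-4.8, -0.9, -4.7]
width: 10.3
[-122.9   -1.1  205.8] 10.319951915347469 [-4.8 -0.9 -4.7]
r 266.0296234077057 ang 0.5040523613246817
0.504 -0.02 -0.01; 0.474 -0.40 0.69; 0.444 -0.75 1.41; 0.414 -1.09 2.13; 0.384 -1.40 2.87; 0.354 -1.68 3.62; 0.324 -1.95 4.37; 0.294 -2.19 5.13; 0.264 -2.41 5.90; 0.234 -2.61 6.67; 0.204 -2.78 7.45; 0.174 -2.93 8.24; 0.144 -3.06 9.03; 0.114 -3.16 9.82; 0.084 -3.24 10.61; 0.054 -3.30 11.41; 0.024 -3.33 12.21; -0.006 -3.34 13.01; -0.036 -3.32 13.81;
```

```bash
python3 -m inch '240 0 -0.4 0.7 0; 240 0 -0.75 1.41 0; 240 0 -1.09 2.13 0; 240 0 -1.4 2.87 0; 240 0 -1.68 3.62 0; 240 0 -1.95 4.37 0; 240 0 -2.19 5.13 0; 240 0 -2.41 5.9 0; 240 0 -2.61 6.67 0; 240 0 -2.78 7.45 0; 240 0 -2.93 8.24 0; 240 0 -3.06 9.03 0; 240 0 -3.16 9.82 0; 240 0 -3.2 10.2 0; 240 0 -3.2 10.2 0; 240 0 -3.2 10.2 0'; python3 tab.py
python3 - <<'E'
from h import *
for n in ["wrist","scene"]:
  p=manip.capture(n); save(p,n+"17")
  if n=="scene": cv2.imwrite("pics/s17z.png",cv2.resize(p["frame"][150:280,200:360],None,fx=4.5,fy=4.5,interpolation=cv2.INTER_CUBIC))
E
```

```text
time_s: 24.15
ee_pos: [516.6, 42.9, 104.1]
orientation: [-3.135, -0.0, 1.713]
force: [-5.0, -1.2, -4.2]
width: 11.0
[-155.3   -1.   104.1] 11.043324855461153 [-5.  -1.2 -4.2]
r 266.6784856939816 ang 0.1006281902622305
0.101 0.04 0.00; 0.071 -0.03 0.80; 0.041 -0.08 1.60; 0.011 -0.10 2.40; -0.019 -0.09 3.19; -0.049 -0.06 3.99;
```

View pics/wrist17.png

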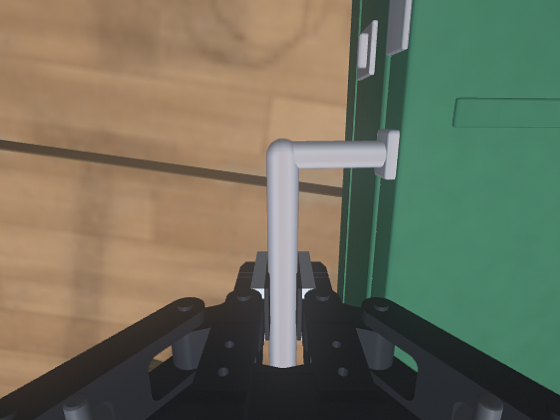

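View pics/s17z.png

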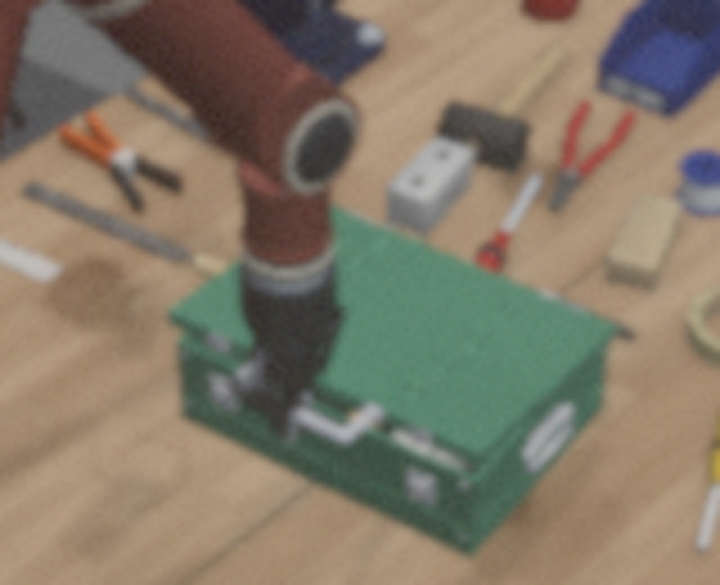

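```bash
python3 -m inch '240 0 -0.02 0.4 0; 240 0 -0.05 0.8 0; 240 0 -0.06 1.2 0; 240 0 -0.08 1.6 0; 240 0 -0.1 2 0; 240 0 -0.1 2.4 0; 240 0 -0.1 2.6 0; 240 0 -0.1 2.6 0; 240 0 -0.1 2.6 0'; python3 tab.py
```

```text
time_s: 25.0
ee_pos: [514.8, 42.6, 78.0]
orientation: [-3.133, -0.0, 1.713]
force: [-6.9, -1.4, -5.2]
width: 10.3
[-157.1   -1.    78. ] 10.305145475422517 [-6.9 -1.4 -5.2]
r 267.09956022583106 ang 0.002616423833193855
0.003 0.08 0.00; -0.027 0.09 0.80;
```

```bash
python3 -m inch '240 0 0.03 0.1 0; 240 0 0.05 0.2 0; 240 0 0.05 0.3 0; 240 0 0.05 0.3 0; 240 0 0.05 0.3 0'; python3 tab.py;  python3 -m inch '240 0 0 0.1 0; 240 0 0 0.15 0; 240 0 0 0.15 0'
```

```text
time_s: 25.42
ee_pos: [514.8, 42.6, 75.2]
orientation: [-3.133, -0.0, 1.713]
force: [-7.3, -2.5, -2.9]
width: 10.2
[-157.1   -1.    75.2] 10.152327129058559 [-7.3 -2.5 -2.9]
r 267.1355796353084 ang -0.007905220355496033
-0.008 0.08 -0.00; -0.038 0.10 0.80; time_s: 25.67
ee_pos: [514.8, 42.6, 73.8]
orientation: [-3.133, -0.0, 1.713]
force: [-7.9, -1.6, -2.8]
width: 10.4
```

```bash
python3 -m inch '240 0 0.03 0.1 0; 240 0 0.05 0.15 0; 240 0 0.05 0.2 0; 240 0 0.05 0.2 0'; python3 -m inch '240 0 0 0.1 0; 240 0 0 0.15 0; 240 0 0 0.15 0'
```

```text
time_s: 26.0
ee_pos: [514.8, 42.6, 71.6]
orientation: [-3.131, -0.0, 1.713]
force: [-8.2, -2.3, -1.9]
width: 10.4
time_s: 26.25
ee_pos: [514.7, 42.6, 70.1]
orientation: [-3.131, -0.0, 1.713]
force: [-8.3, -2.4, -2.5]
width: 10.5
```

Run:
```python
from h import *
for n in ["wrist","scene"]:
  p=manip.capture(n); save(p,n+"18"); pickle.dump(p,open(n+"18.pkl","wb"))
  if n=="scene": cv2.imwrite("pics/s18z.png",cv2.resize(p["frame"][150:280,200:360],None,fx=4.5,fy=4.5,interpolation=cv2.INTER_CUBIC))
```

```text
(no output)
```

View pics/wrist18.png

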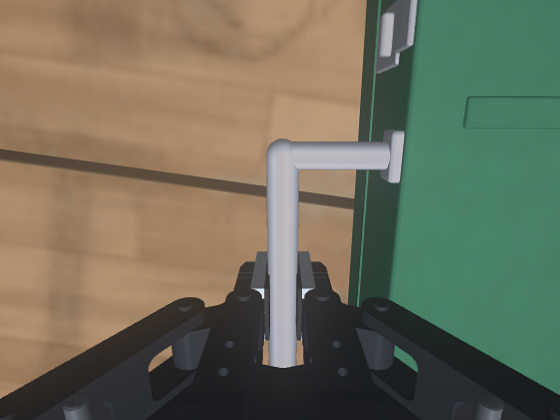

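View pics/s18z.png

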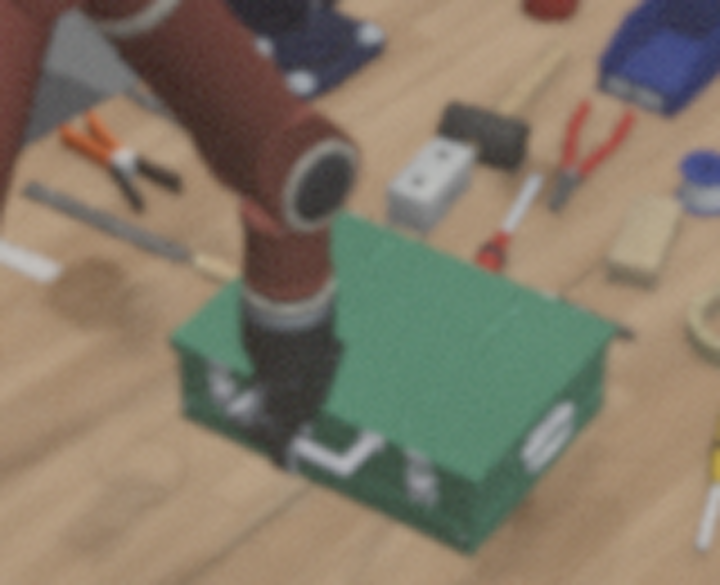

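```bash
python3 -m inch '240 0 0.05 0.1 0; 240 0 0.05 0.2 0; 240 0 0.05 0.2 0'; python3 -m inch '240 0 0.05 0.1 0; 240 0 0.05 0.2 0; 240 0 0.05 0.2 0'
```

```text
time_s: 26.6
ee_pos: [514.8, 42.6, 69.3]
orientation: [-3.131, -0.001, 1.712]
force: [-11.1, -1.8, 8.0]
width: 10.2
time_s: 26.85
ee_pos: [514.7, 42.6, 68.9]
orientation: [-3.13, -0.002, 1.712]
force: [-13.6, -2.5, 20.8]
width: 10.8
```

```bash
python3 -m inch '240 0 0 -0.2 0; 240 0 0 -0.2 0; 210 0 0 -0.2 0; 190 0 0 -0.2 0; 175 0 0 -0.2 0; 170 0 0 -0.2 0; 170 0 0 -0.2 0; 170 0 0 -0.2 0'; python3 -m inch '170 0 0 -1 0; 170 0 0 -2.5 0; 170 0 0 -4 0; 170 0 0 -7 0; 170 0 0 -11 0; 170 0 -3 -15 0; 170 0 -5 -18 0; 170 0 -5 -18 0'
python3 - <<'E'
from h import *
for n in ["wrist","scene","top"]:
  p=manip.capture(n); save(p,n+"19"); pickle.dump(p,open(n+"19.pkl","wb"))
  if n!="wrist": cv2.imwrite(f"pics/{n}19z.png",cv2.resize(p["frame"][150:280,200:360],None,fx=4.5,fy=4.5,interpolation=cv2.INTER_CUBIC))
E
```

```text
time_s: 27.52
ee_pos: [521.7, 43.6, 70.3]
orientation: [3.139, 0.0, 1.713]
force: [-0.6, -0.5, -0.3]
width: 28.6
time_s: 28.18
ee_pos: [470.7, 35.3, 256.5]
orientation: [3.131, -0.001, 1.711]
force: [0.4, -0.6, -0.0]
width: 28.9
```

View pics/wrist19.png

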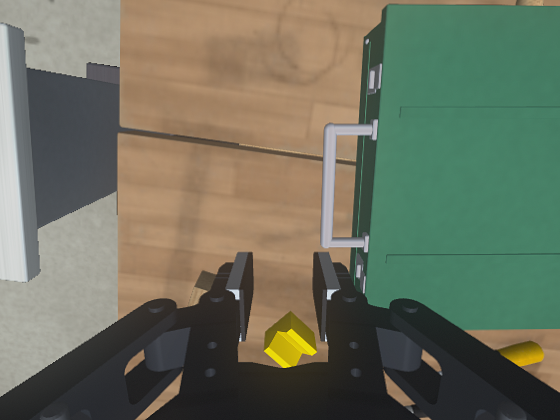

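View pics/scene19z.png

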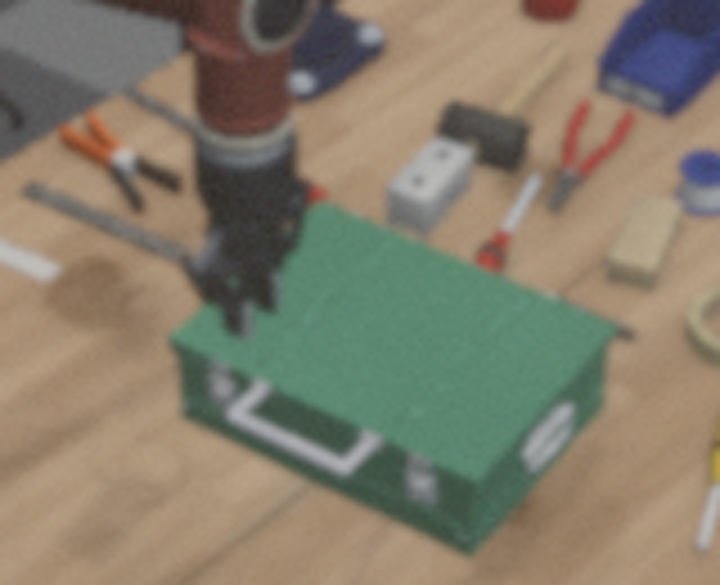

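Run:
```python
from h import *
p=ld("wrist19")
for th in (0,0.03,0.06): 
    h=H(th); print(th,proj(p,np.array([W(h[0],-55,h[2]),W(h[0],55,h[2])])).round(1).tolist(), proj(ld("scene19"),np.array([W(h[0],-55,h[2]),W(h[0],55,h[2])])).round(1).tolist())
a=ld("scene0")["frame"].astype(int);b=ld("scene19")["frame"].astype(int)
d=np.abs(cv2.GaussianBlur(a.astype(np.uint8),(5,5),0).astype(int)-cv2.GaussianBlur(b.astype(np.uint8),(5,5),0)).max(2)
cv2.imwrite("pics/diff.png",np.clip(d*4,0,255).astype(np.uint8))
st()
```

```text
0 [[327.4, 243.0], [331.7, 130.4]] [[276.2, 253.5], [251.6, 241.7]]
0.03 [[328.5, 246.1], [333.1, 130.8]] [[276.2, 251.9], [251.6, 240.1]]
0.06 [[330.0, 249.3], [334.9, 131.3]] [[276.3, 250.2], [251.5, 238.5]]
{'time_s': 28.333, 'qpos': [-0.329, 0.325, 0.276, 1.896, -0.109, 0.932, 0.141], 'joint_velocities': [0.004, 0.05, -0.014, 0.011, -0.001, -0.004, 0.001], 'joint_efforts': [0.142, -32.603, 2.032, -15.612, 0.037, 0.03, -0.004], 'ee_pos': [470.981, 36.491, 250.798], 'orientation': [3.139, -0.0, 1.713], 'force': [0.496, 0.145, 0.377], 'ft_torque': [-0.036, 0.015, 0.012], 'width': 27.961}
```

View pics/diff.png

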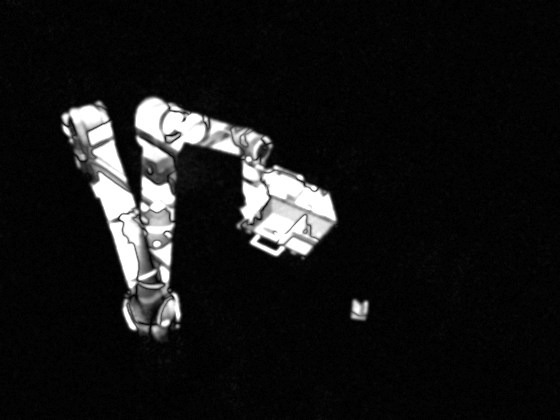

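```bash
python3 -m inch '170 0 0 0 0; 170 0 0 0 0; 170 0 0 0 0'
python3 - <<'E'
from h import *
print(manip.hand_in())
E
```

```text
time_s: 28.58
ee_pos: [470.5, 36.4, 248.6]
orientation: [-3.139, 0.0, 1.713]
force: [-0.3, 1.0, 1.0]
width: 28.3
the job is handed in; nothing more can be done
None
```

The job is done and handed in at 28.6 s of robot time. No verdict was reported.

**What I did**
- **Vee block:** I put the larger grey vee block in the till, vee upward, and let go of it. It was last seen sitting square there just before the lid came down. The small grey and yellow look-alikes were not touched.
- **Stay:** I pressed the red tab at 3–4 N for about 25 mm after first contact. The pictures then showed the knee bent past straight toward the hinge, with the lid still up at about 1.11 rad.
- **Lid:** I gripped the handle and brought it down along its arc, at about 0.35 rad/s or slower, until it met the rim. I then let go and backed away.

**Last checks**
- **Lid shut:** the handle position in the scene picture fits a lid angle of about 0. The force climbed to 21 N at the end as the lid met the rim.
- **Bench:** comparing the first and last scene pictures, only the arm, the lid and the vee block had changed.
- **Force:** it read near zero with the gripper clear of everything.

**What disagreed or went wrong**
- The lid met the rim with the tool reading about 5 mm lower than calculated.
- When I let go of the handle, the tool sprang about 7 mm sideways.
- One move on the way to the stay went the wrong way, to the right. It touched nothing and I corrected it.

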